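# Set up the coating bed for a film draw

### The arm

A 6-joint arm with a two-finger parallel gripper is mounted at the origin on a cart in front of the work surface, level with it; the furniture and walls round the work are solid. World frame = base frame: x ahead of the robot, y to its left, z up, the work surface at z = 0. Lengths are in m, angles in rad, forces in N, time in s.
With the tool pointing down it reaches from about 0.425 to 0.95 m from the base axis. Payload 3.5 kg.
Tool frame: the origin (TCP) lies between the finger pads; the fingertips stand 14 mm ahead of it and the grasp point (between the pads) lies 5 mm behind it; z points along the fingers, y is the line along which they close (so a half turn about z gives the same grasp; the last joint's range is limited). The gripper opens to 85 mm and grips with 20 to 120 N. Pads are 22 mm wide; open, the fingers measure 114 mm over their backs; the gripper's body (76 mm by 85 mm) begins 54 mm behind the grasp point. The pads swing forward as they close: fully open they stand 13 mm farther back than shut.
Start: joints at [-1.367, 0.286, 1.577, -0, 1.279, -0.15], TCP at [0.234, -0.633, 0.245] pointing down, gripper open.
Joint ranges: [-2.77, 2.77], [-0.9, 2.22], [0.21, 2.48], [-1.53, 4.67], [0.24, 2.81], [-2.84, 2.84]. Speed limits (rad/s): [2.79, 2.79, 3.14, 3.14, 3.14, 3.14].

### API

Orientations are given as a unit quaternion [x, y, z, w].
In Python, from plant import * gives the robot as it stands.
- The arm moves only by the tool step_arm, never from a script. Its argument "commands" is a list of rows, each an object of numbers: "gripper": the gripper's target within -1 to 1 (shut at 1, half-way at 0, fully open at -1); "x", "y", "z": the shift along the tool's x, y, z in mm; "spin": the turn about the tool's z in degrees. A call has exactly 10 rows; each row shifts and turns the commanded pose from where the row before left it, along the tool's axes as they then stand; what a row does not reach is not made up. A row lasts 1/10 s, in which the tool goes at most 50 mm and 8.59 degrees, less where a joint would pass 70% of its speed; a pose out of reach is approached as far as the arm can. A call with a gripper value outside its range is refused whole. The fingers move at their own pace and stop on an object; "force" is the grip in N (left out, the last holds). Time passes only in rows, so rows that do not move let the fingers close, or fill a call up. It gives the time, the measured TCP pose, the force, the opening and the grip force at its end, in the units of the state.
- get_state(): the state, without advancing time (a new reading comes with each control period).
- read_camera(name): name is "scene" or "top" or "wrist"; returns a dict with "color" (400x640x3 uint8, red, green, blue), "z_map" (400x640 float32, m along the optical axis (not along the pixel's ray), 0 where there is no reading), "fx", "fy", "cx", "cy" (pixels), "distortion" ([k1, k2, p1, p2, k3] as OpenCV has them; the pictures are not rectified), "eye" and "attitude" of the camera in the world; the wrist camera has in their place "mount" (4x4, takes a point from camera to tool coordinates, whose origin is the TCP and whose axes are the flange's). Camera axes: x right, y up, looking along -z (the intrinsics and any distortion apply to the point x, -y, -z); pixel columns grow to the right and rows downward; lengths in m; the calibration is good to about 2 mm. A picture is of the moment at which its call begins: read the wrist's pose just before it.
- sign_off(): hands the job in; it is judged then, once.
The state is a dict: "time": time; "qpos": joint angles; "dq": joint speeds; "joint_efforts": joint torques, N m; "eef_pos": TCP position; "tcp_rot": TCP orientation; "contact_force": force on the tool from outside, world axes, zero at the start; "wrist_torque": the same for the moment, N m; "opening": opening from 0.0 (shut) to 1.0 (fully open); "finger_force": force on a finger pad.
Only numpy, scipy, OpenCV 4.12 (cv2) and the standard library are available. Lean on these libraries where they do the work, as an engineer would, in place of code of your own. Each camera call takes 0.05 s, during which the arm holds its last target. There are 200 camera calls.

### The job

Get the coating bed ready for a film draw: lay the flat steel bar square across the far end of the copper foil, in the middle of its width, and then stand one brass weight on each end of the bar so that it holds the foil down. Only when both weights stand, set the film applicator upright on the foil, parallel to the bar, centred on the foil's width and with a clear gap of about 30 mm in front of the bar (on your side of it). At any time, stand the lidded jar upright in the middle of the round drip dish, and do not shift the vial, the spatula or the hex-key holder.

Things in the scene. Friction and masses are not known exactly. Their poses are not given: they have to be found in the camera images.
- bed: fixed coating bed: glass plate with copper foil on a low aluminium base, gutter at the near end. Origin on the worktop; +x along the foil to its far end (away from the robot), +y left, z up. Foil: x -60 to 86, y -58 to 58 mm, flat, top at z = 22 mm. Bar's place: centre x 68, y 0 (its far side near the foil's far edge); applicator's: x 0, y 0. Screw heads beside the base reach z = 23 mm
- bar_centre (a point): centre of the loose flat bar of bright steel, 30 x 140 x 8 mm, 0.26 kg, lying flat. Its y runs along the 140 mm length, x across the 30 mm width, where it is gripped; either way round will do. Each weight belongs about 48 mm from its middle along y, on its centre line
- weight_a_centre (a point): centre (half-way up) of one of two equal brass weights: upright, 22 mm across, 26 mm high with a knob on top (the wide body is the lower 15 mm), 0.1 kg. Either weight may go on either end of the bar
- weight_b_centre (a point): centre (half-way up) of the other, equal brass weight: 22 mm across, 26 mm high, 0.1 kg
- applicator_centre (a point): centre (32 mm above the foot) of the film applicator: metal frame 45 (x) by 112 (y) mm, 64 mm high over two knobs, 0.6 kg. Grip it from above at mid-length across blade (x -15 to -9, 1 to 31 mm above the foot) and cross-bar (x 9 to 19, 20 to 32 mm up): 34 mm wide, centred at x = +2 mm. Knobs 15 mm thick, 42 to 64 mm up, at x -12, y +-30. Either way round will do
- jar_centre (a point): centre (half-way up) of the white-lidded sample jar: upright cylinder 52 mm across, 62 mm high (lid 48 mm across, the top 16 mm), 0.12 kg, lid fixed
- dish: round steel drip dish, fixed, 80 mm across the rim, 11 mm high, 64 mm across the flat inner floor, which is 3 mm above the worktop. Origin at the centre of its underside
- vial: bystander: upright sample vial with black cap, 21 mm across, 53 mm high; loose, origin at its foot
- spatula: bystander: thin steel spatula, 182 mm long (along its y), 11 mm wide, 8 mm high; loose, lying, origin at its underside
- hexkeys: bystander: folded hex-key holder, red sides, 32 x 88 x 24 mm (88 along its y); loose, lying, origin at the centre of its underside
There are look-alikes about, which are no part of the job. What is shaped like the part that bears weight_b_centre but blue or turquoise is not meant.

How it is judged:
On the way, in this order (a step that is already met when the one before it is completed fails the run):
1. the bar lies across the far end of the foil, let go (x of bar_centre in the frame of bed between 0.053 and 0.083 m and y of bar_centre in the frame of bed between -0.015 and 0.015 m and z of bar_centre in the frame of bed between 0.023 and 0.029 m and angle between the x axis of bar_centre and the x axis of bed, either way round below 0.15 rad and angle between bar_centre's own z axis and vertical below 0.06 rad and contact force between the fingers and bar below 0.05 N), for 0.2 s.
2. a brass weight stands on each end of the bar, both let go (x of bar_centre in the frame of bed between 0.053 and 0.083 m and y of bar_centre in the frame of bed between -0.015 and 0.015 m and z of bar_centre in the frame of bed between 0.023 and 0.029 m and angle between the x axis of bar_centre and the x axis of bed, either way round below 0.15 rad and angle between bar_centre's own z axis and vertical below 0.06 rad and (((y of weight_a_centre in the frame of bar_centre between 0.034 and 0.062 m and x of weight_a_centre in the frame of bar_centre between -0.012 and 0.012 m and z of weight_a_centre in the frame of bar_centre between 0.013 and 0.021 m and angle between weight_a_centre's own z axis and vertical below 0.1 rad) and (y of weight_b_centre in the frame of bar_centre between -0.062 and -0.034 m and x of weight_b_centre in the frame of bar_centre between -0.012 and 0.012 m and z of weight_b_centre in the frame of bar_centre between 0.013 and 0.021 m and angle between weight_b_centre's own z axis and vertical below 0.1 rad)) or ((y of weight_a_centre in the frame of bar_centre between -0.062 and -0.034 m and x of weight_a_centre in the frame of bar_centre between -0.012 and 0.012 m and z of weight_a_centre in the frame of bar_centre between 0.013 and 0.021 m and angle between weight_a_centre's own z axis and vertical below 0.1 rad) and (y of weight_b_centre in the frame of bar_centre between 0.034 and 0.062 m and x of weight_b_centre in the frame of bar_centre between -0.012 and 0.012 m and z of weight_b_centre in the frame of bar_centre between 0.013 and 0.021 m and angle between weight_b_centre's own z axis and vertical below 0.1 rad))) and contact force between the fingers and weight_a below 0.05 N and contact force between the fingers and weight_b below 0.05 N), for 0.2 s.
3. the applicator stands on the foil in front of the bar, let go (x of bar_centre in the frame of bed between 0.053 and 0.083 m and y of bar_centre in the frame of bed between -0.015 and 0.015 m and z of bar_centre in the frame of bed between 0.023 and 0.029 m and angle between the x axis of each of bar_centre, applicator_centre and the x axis of bed, either way round below 0.15 rad and angle between each of bar_centre, applicator_centre's own z axis and vertical below 0.06 rad and (((y of weight_a_centre in the frame of bar_centre between 0.034 and 0.062 m and x of weight_a_centre in the frame of bar_centre between -0.012 and 0.012 m and z of weight_a_centre in the frame of bar_centre between 0.013 and 0.021 m and angle between weight_a_centre's own z axis and vertical below 0.1 rad) and (y of weight_b_centre in the frame of bar_centre between -0.062 and -0.034 m and x of weight_b_centre in the frame of bar_centre between -0.012 and 0.012 m and z of weight_b_centre in the frame of bar_centre between 0.013 and 0.021 m and angle between weight_b_centre's own z axis and vertical below 0.1 rad)) or ((y of weight_a_centre in the frame of bar_centre between -0.062 and -0.034 m and x of weight_a_centre in the frame of bar_centre between -0.012 and 0.012 m and z of weight_a_centre in the frame of bar_centre between 0.013 and 0.021 m and angle between weight_a_centre's own z axis and vertical below 0.1 rad) and (y of weight_b_centre in the frame of bar_centre between 0.034 and 0.062 m and x of weight_b_centre in the frame of bar_centre between -0.012 and 0.012 m and z of weight_b_centre in the frame of bar_centre between 0.013 and 0.021 m and angle between weight_b_centre's own z axis and vertical below 0.1 rad))) and (x of applicator_centre in the frame of bar_centre between 0.0525 and 0.0825 m or x of applicator_centre in the frame of bar_centre between -0.0825 and -0.0525 m) and x of applicator_centre in the frame of bed below 0.04 m and y of applicator_centre in the frame of bed between -0.015 and 0.015 m and z of applicator_centre in the frame of bed between 0.05 and 0.058 m and contact force between the fingers and applicator below 0.05 N), for 0.2 s.
At the end, for the whole second after the job is handed in: Bar flat at the foil's far end (15 mm, 0.15 rad); a weight upright on each end of it, 34-62 mm from its middle, 12 mm off its line; applicator on the foil 15-45 mm in front of the bar, centred to 15 mm, square to 0.15 rad; jar upright in the dish within 14 mm of centre; all at rest (x of bar_centre in the frame of bed between 0.053 and 0.083 m and y of bar_centre in the frame of bed between -0.015 and 0.015 m and z of bar_centre in the frame of bed between 0.023 and 0.029 m and angle between the x axis of each of bar_centre, applicator_centre and the x axis of bed, either way round below 0.15 rad and angle between each of bar_centre, applicator_centre's own z axis and vertical below 0.06 rad and (((y of weight_a_centre in the frame of bar_centre between 0.034 and 0.062 m and x of weight_a_centre in the frame of bar_centre between -0.012 and 0.012 m and z of weight_a_centre in the frame of bar_centre between 0.013 and 0.021 m and angle between weight_a_centre's own z axis and vertical below 0.1 rad) and (y of weight_b_centre in the frame of bar_centre between -0.062 and -0.034 m and x of weight_b_centre in the frame of bar_centre between -0.012 and 0.012 m and z of weight_b_centre in the frame of bar_centre between 0.013 and 0.021 m and angle between weight_b_centre's own z axis and vertical below 0.1 rad)) or ((y of weight_a_centre in the frame of bar_centre between -0.062 and -0.034 m and x of weight_a_centre in the frame of bar_centre between -0.012 and 0.012 m and z of weight_a_centre in the frame of bar_centre between 0.013 and 0.021 m and angle between weight_a_centre's own z axis and vertical below 0.1 rad) and (y of weight_b_centre in the frame of bar_centre between 0.034 and 0.062 m and x of weight_b_centre in the frame of bar_centre between -0.012 and 0.012 m and z of weight_b_centre in the frame of bar_centre between 0.013 and 0.021 m and angle between weight_b_centre's own z axis and vertical below 0.1 rad))) and (x of applicator_centre in the frame of bar_centre between 0.0525 and 0.0825 m or x of applicator_centre in the frame of bar_centre between -0.0825 and -0.0525 m) and x of applicator_centre in the frame of bed below 0.04 m and y of applicator_centre in the frame of bed between -0.015 and 0.015 m and z of applicator_centre in the frame of bed between 0.05 and 0.058 m and horizontal distance between jar_centre and dish below 0.014 m and height (world z) of jar_centre between 0.03 and 0.038 m and angle between jar_centre's own z axis and vertical below 0.1 rad and linear speed of each of bar, applicator, jar, weight_a, weight_b below 0.01 m/s); the robot touches nothing.
It fails at once if the vial is shifted by more than 15 mm or knocked over (distance of vial from where it was at the start of the episode above 0.015 m or angle between vial's own z axis and vertical above 0.3 rad).
It fails at once if the spatula is shifted by more than 15 mm or knocked over (distance of spatula from where it was at the start of the episode above 0.015 m or angle between spatula's own z axis and vertical above 0.3 rad).
It fails at once if the hexkeys is shifted by more than 15 mm or knocked over (distance of hexkeys from where it was at the start of the episode above 0.015 m or angle between hexkeys's own z axis and vertical above 0.3 rad).
It also fails if it takes over 120 s, if anything falls off the work surface, if the arm or the gripper's body presses on something with over 40 N, if the wrist force passes 120 N, or if a joint passes its speed limit or range.

## Working session

There is one attempt and no reset: what is moved stays moved. The work goes in short steps, Python scripts to look and compute and a tool call to move; the robot and the scene stay as the last step left them, time stands still between calls to the robot, and variables do not carry over. Pictures are saved under pics/ and viewed, at most 14 in all, crops included, and the job is handed in when it is done.

Besides the shell and the picture viewer there is one more tool, called after "Emit:" as name([rows], argument=value, ...), one row to a line, values as JSON. step_arm: Moves the arm, as the interface text tells. Its arguments: {"type":"object","properties":{"commands":{"type":"array"},"force":{"type":"number"}},"required":["commands"]}

```bash
mkdir -p pics; cat > h.py <<'E'
from plant import *
import numpy as np, cv2
from scipy.spatial.transform import Rotation as R
def Rm(a):
    a=np.array(a,float)
    return a if a.shape==(3,3) else R.from_quat(a).as_matrix()
def shot(name):
    s=get_state(); c=read_camera(name)
    if name=="wrist":
        M=np.array(c["mount"]); T=np.eye(4); T[:3,:3]=Rm(s["tcp_rot"]); T[:3,3]=s["eef_pos"]; T=T@M
    else:
        T=np.eye(4); T[:3,:3]=Rm(c["attitude"]); T[:3,3]=c["eye"]
    c["T"]=T; return c
def cloud(c):
    K=np.array([[c["fx"],0,c["cx"]],[0,c["fy"],c["cy"]],[0,0,1.]]); z=c["z_map"]; h,w=z.shape
    u,v=np.meshgrid(np.arange(w),np.arange(h))
    n=cv2.undistortPoints(np.stack([u,v],-1).reshape(-1,1,2).astype(float),K,np.array(c["distortion"],float)).reshape(h,w,2)
    P=np.stack([n[...,0]*z,-n[...,1]*z,-z],-1)
    W=P@c["T"][:3,:3].T+c["T"][:3,3]; W[z==0]=np.nan; return W
def save(c,f): cv2.imwrite("pics/"+f+".png",c["color"][...,::-1])
E
python3 - <<'E'
from h import *
for n in("top","scene"):
    c=shot(n); save(c,n+"0"); W=cloud(c); np.savez(n+".npz",W=W,c=c["color"])
    print(n,c["eye"],np.array(c["T"])[:3,:3].round(2).tolist())
print(get_state())
E
```

```text
top [ 0.36721535 -0.23108858  0.98357841] [[0.01, 1.0, -0.08], [-1.0, 0.01, 0.01], [0.01, 0.08, 1.0]]
scene [-0.12031321 -0.73591032  0.43934041] [[0.67, 0.33, -0.67], [-0.75, 0.32, -0.58], [0.02, 0.89, 0.46]]
{'time': 0.1, 'qpos': array([-1.36697806e+00,  2.87125859e-01,  1.57803474e+00,  1.44719780e-05,
        1.27861164e+00, -1.50013718e-01]), 'dq': array([ 0.00044917, -0.0012653 , -0.00292179, -0.00065081, -0.00019687,
       -0.00014166]), 'joint_efforts': array([ 6.27340651e-04, -4.07297695e+01, -2.93699366e+01, -1.47966252e-04,
        3.42660518e-03, -2.91027170e-06]), 'eef_pos': array([ 0.23379008, -0.63261472,  0.2440507 ]), 'tcp_rot': array([ 9.84390925e-01,  1.75992384e-01, -2.23899465e-05, -1.08958848e-03]), 'contact_force': array([0.35150377, 0.20196226, 0.68132347]), 'wrist_torque': array([-0.05947504,  0.01286867,  0.03394693]), 'finger_force': 0.0, 'opening': 1.0018031971897718}
```

View pics/top0.png

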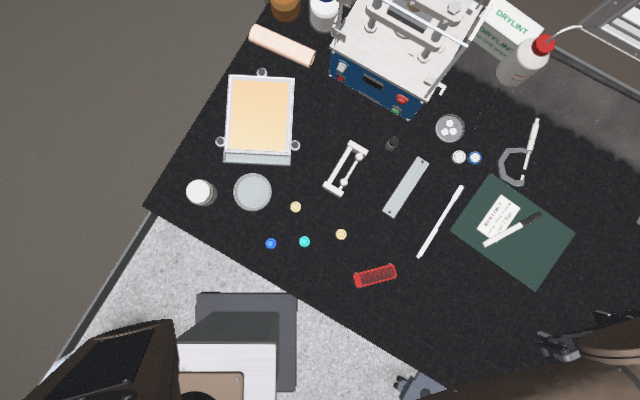

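View pics/scene0.png

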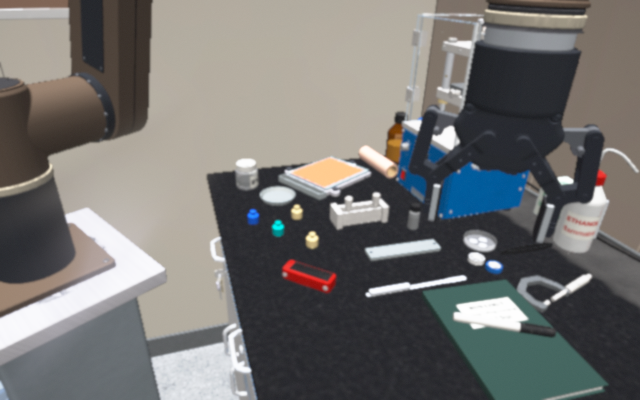

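The top view shows the bed foil at (260,115), jar (199,191), dish (252,191), brass weights at (295,207) and (341,234), and the look-alikes at (270,243) and (304,241). It also shows the applicator (346,168), vial (391,143), bar (406,187), spatula (440,222) and hex keys (375,275).

```bash
cat > m.py <<'E'
from h import *
def seg(W,col,box,zlo,zhi,extra=None):
    """min-area rectangle (centre, sides mm, angle of long side deg) of the cloud points inside a pixel box and height band"""
    u0,v0,u1,v1=box; m=np.zeros(W.shape[:2],bool); m[v0:v1,u0:u1]=True
    m&=(W[...,2]>zlo)&(W[...,2]<zhi)
    if extra is not None: m&=extra
    n,l,st,_=cv2.connectedComponentsWithStats(m.astype(np.uint8)); 
    m=l==1+np.argmax(st[1:,4])
    P=W[m]; r=cv2.minAreaRect((P[:,:2]*1000).astype(np.float32)); b=cv2.boxPoints(r)
    e=[b[1]-b[0],b[2]-b[1]]; L=max(e,key=np.linalg.norm)
    return dict(c=np.round(r[0],1),sz=np.round(r[1],1),ang=round(float(np.degrees(np.arctan2(L[1],L[0]))%180),1),z=round(float(np.median(P[:,2]))*1000,1),mean=(P[:,:2].mean(0)*1000).round(1),n=len(P))
E
python3 - <<'E'
from m import *
d=np.load("top.npz");W=d["W"];c=d["c"].astype(int)
foil=(c[...,0]>200)&(c[...,0]-c[...,2]>50)
for n,b,lo,hi,e in [("foil",(215,65,305,165),.01,.04,foil),("plate",(205,65,310,170),.012,.04,None),("jar",(180,172,220,212),.03,.08,None),("dish",(228,168,278,215),.0015,.02,c.sum(-1)>250),
 ("w1",(283,196,308,219),.008,.04,None),("w2",(329,222,353,246),.008,.04,None),("blue",(260,232,282,254),.008,.04,None),
 ("appl",(318,132,375,205),.006,.1,None),("bar",(378,150,435,222),.004,.02,c.sum(-1)>250),("vial",(380,132,403,155),.01,.08,None),("spat",(412,180,470,264),.001,.03,c.sum(-1)>300),("hex",(350,258,402,292),.008,.05,None)]:
    try: print(n,seg(W,c,b,lo,hi,e))
    except Exception as x: print(n,"fail",x)
print(W[250,200:440:60,2], W[220,380], W[300,450])
E
```

```text
foil {'c': array([ 623.6, -117.8]), 'sz': array([114.3, 146.2]), 'ang': 178.1, 'z': 22.8, 'mean': array([ 631.2, -119.4]), 'n': 3279}
plate {'c': array([ 624.9, -118.7]), 'sz': array([176.7, 204.1]), 'ang': 177.8, 'z': 22.4, 'mean': array([ 622.4, -118.5]), 'n': 5527}
jar {'c': array([458.7,  -5.9]), 'sz': array([49.6, 51.5]), 'ang': 120.6, 'z': 61.1, 'mean': array([457.6,  -8.2]), 'n': 596}
dish {'c': array([ 463.9, -105.1]), 'sz': array([78.5, 80.2]), 'ang': 95.7, 'z': 4.5, 'mean': array([ 464.3, -105.2]), 'n': 1036}
w1 {'c': array([ 433.8, -196.9]), 'sz': array([20.9, 18.9]), 'ang': 1.4, 'z': 17.9, 'mean': array([ 433.3, -197.1]), 'n': 88}
w2 {'c': array([ 377.6, -292.2]), 'sz': array([18.6, 20.9]), 'ang': 90.6, 'z': 18.2, 'mean': array([ 377.5, -291.7]), 'n': 88}
blue {'c': array([ 357.6, -147.4]), 'sz': array([20.7, 18.7]), 'ang': 89.7, 'z': 18.2, 'mean': array([ 357.5, -147.7]), 'n': 92}
appl {'c': array([ 513.2, -299.3]), 'sz': array([ 44.9, 112.4]), 'ang': 149.6, 'z': 34.9, 'mean': array([ 513.1, -298.2]), 'n': 701}
bar {'c': array([ 478.7, -428.5]), 'sz': array([ 30.4, 140. ]), 'ang': 147.2, 'z': 8.5, 'mean': array([ 478.2, -428. ]), 'n': 928}
vial {'c': array([ 566.2, -395.5]), 'sz': array([19.9, 18.1]), 'ang': 3.4, 'z': 52.0, 'mean': array([ 564.4, -394.4]), 'n': 125}
spat {'c': array([ 406. , -501.3]), 'sz': array([ 12.1, 182.5]), 'ang': 147.9, 'z': 4.6, 'mean': array([ 401.6, -497.7]), 'n': 353}
hex {'c': array([ 293.2, -362.1]), 'sz': array([31.9, 88. ]), 'ang': 105.2, 'z': 23.0, 'mean': array([ 293.8, -361.2]), 'n': 647}
[-0.80043948  0.00120636  0.00233416 -0.00091809] [ 0.40699748 -0.37522168  0.00301454] [ 0.24177811 -0.52159267 -0.00099088]
```

```bash
cat > g.py <<'E'
import sys
from h import *
def go(x,y,z,psi):
    s=get_state(); M=Rm(s["tcp_rot"]); p=s["eef_pos"]*1000
    d=M.T@(np.array([x,y,z])-p); cur=np.degrees(np.arctan2(M[1,0],M[0,0]))
    print("pos",p.round(1),"psi",cur.round(1),"t",round(s["time"],1),"q6",s["qpos"][5].round(2),"open",round(s["opening"],3),"F",s["contact_force"].round(1),"tilt",np.degrees(np.arccos(-M[2,2])).round(2))
    print("tool delta",d.round(1),"spin",round(float((cur-psi+180)%360-180),1))
if __name__=="__main__": go(*map(float,sys.argv[1:]))
E
python3 g.py 478.7 -428.5 100 -32.8
```

```text
pos [ 233.8 -632.6  244.1] psi 20.3 t 0.1 q6 -0.15 open 1.002 F [0.4 0.2 0.7] tilt 0.12
tool delta [ 300.4 -106.3  144.4] spin 53.1
```

Emit:
step_arm([
  {"x": 30, "y": -10.6, "z": 14.4, "gripper": -1},
  {"x": 30, "y": -10.6, "z": 14.4},
  {"x": 30, "y": -10.6, "z": 14.4},
  {"x": 30, "y": -10.6, "z": 14.4},
  {"x": 30, "y": -10.6, "z": 14.4},
  {"x": 30, "y": -10.6, "z": 14.4},
  {"x": 30, "y": -10.6, "z": 14.4},
  {"x": 30, "y": -10.6, "z": 14.4},
  {"x": 30, "y": -10.6, "z": 14.4},
  {"x": 30, "y": -10.6, "z": 14.4},
], force=40)

```text
invalid input
```

Emit:
step_arm([
  {"spin": 8},
  {"spin": 8},
  {"spin": 8},
  {"spin": 8},
  {"spin": 8},
  {"spin": 8},
  {"spin": 5.1},
  {"spin": 0},
  {"spin": 0},
  {"spin": 0},
])

```text
invalid input
```

```bash
python3 g.py 478.7 -428.5 15 -32.8; python3 - <<'E'
from h import *
c=shot("wrist"); save(c,"w1"); W=cloud(c); np.savez("w1.npz",W=W,c=c["color"]); print(np.array(c["mount"]).round(3))
E
```

```text
pos [ 233.8 -632.6  244.1] psi 20.3 t 0.1 q6 -0.15 open 1.002 F [0.4 0.2 0.7] tilt 0.12
tool delta [ 300.4 -106.1  229.4] spin 53.1
[[ 0.     0.964  0.266  0.068]
 [ 1.    -0.    -0.     0.   ]
 [-0.     0.266 -0.964 -0.129]
 [ 0.     0.     0.     1.   ]]
```

View pics/w1.png

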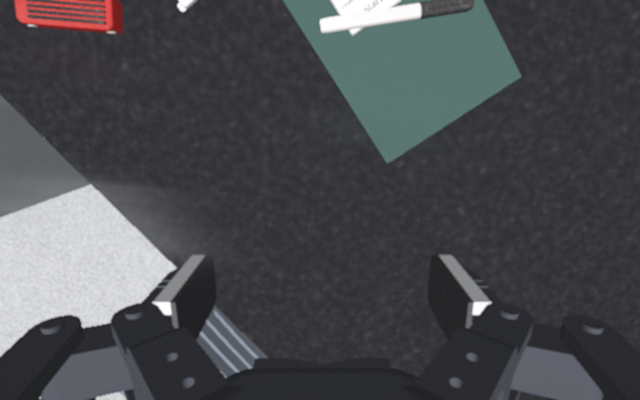

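The wrist view is from the start pose: hex keys at (70,15), notebook at (400,80), fingers at the bottom. Both moves were refused, so I'll give every field in each row.

Emit:
step_arm([
  {"gripper": -1, "x": 30, "y": -10.6, "z": 14.4, "spin": 0},
  {"gripper": -1, "x": 30, "y": -10.6, "z": 14.4, "spin": 0},
  {"gripper": -1, "x": 30, "y": -10.6, "z": 14.4, "spin": 0},
  {"gripper": -1, "x": 30, "y": -10.6, "z": 14.4, "spin": 0},
  {"gripper": -1, "x": 30, "y": -10.6, "z": 14.4, "spin": 0},
  {"gripper": -1, "x": 30, "y": -10.6, "z": 14.4, "spin": 0},
  {"gripper": -1, "x": 30, "y": -10.6, "z": 14.4, "spin": 0},
  {"gripper": -1, "x": 30, "y": -10.6, "z": 14.4, "spin": 0},
  {"gripper": -1, "x": 30, "y": -10.6, "z": 14.4, "spin": 0},
  {"gripper": -1, "x": 30, "y": -10.6, "z": 14.4, "spin": 0},
], force=40)

```text
time: 1.15
eef_pos: [0.4793, -0.4287, 0.1004]
tcp_rot: [0.984, 0.176, -0.0, -0.0]
contact_force: [-0.1, -0.6, 0.3]
opening: 0.999
finger_force: 0.0
```

Emit:
step_arm([
  {"gripper": -1, "x": 0, "y": 0, "z": 0, "spin": 8},
  {"gripper": -1, "x": 0, "y": 0, "z": 0, "spin": 8},
  {"gripper": -1, "x": 0, "y": 0, "z": 0, "spin": 8},
  {"gripper": -1, "x": 0, "y": 0, "z": 0, "spin": 8},
  {"gripper": -1, "x": 0, "y": 0, "z": 0, "spin": 8},
  {"gripper": -1, "x": 0, "y": 0, "z": 0, "spin": 8},
  {"gripper": -1, "x": 0, "y": 0, "z": 0, "spin": 5.1},
  {"gripper": -1, "x": 0, "y": 0, "z": 0, "spin": 0},
  {"gripper": -1, "x": 0, "y": 0, "z": 0, "spin": 0},
  {"gripper": -1, "x": 0, "y": 0, "z": 0, "spin": 0},
])

```text
time: 2.15
eef_pos: [0.4785, -0.4297, 0.1011]
tcp_rot: [0.959, -0.282, -0.0, -0.0]
contact_force: [-0.0, 0.3, 0.9]
opening: 0.999
finger_force: 0.0
```

```bash
python3 g.py 478.7 -428.5 15 -32.8; python3 - <<'E'
from m import *
c=shot("wrist"); W=cloud(c); q=c["color"].astype(int); print(seg(W,q,(0,0,640,400),.004,.02,(abs(W[...,0]-.479)<.1)&(abs(W[...,1]+.4285)<.085)))
E
```

```text
pos [ 478.5 -429.7  101.1] psi -32.8 t 2.1 q6 1.25 open 0.999 F [-0.   0.3  0.9] tilt 0.02
tool delta [-0.5 -1.1 86.1] spin 0.0
{'c': array([ 478.1, -429.2]), 'sz': array([ 30.1, 140. ]), 'ang': 146.9, 'z': 7.9, 'mean': array([ 483.1, -432.5]), 'n': 9521}
```

Emit:
step_arm([
  {"gripper": -1, "x": 0, "y": 0, "z": 15, "spin": 0},
  {"gripper": -1, "x": 0, "y": 0, "z": 15, "spin": 0},
  {"gripper": -1, "x": 0, "y": 0, "z": 15, "spin": 0},
  {"gripper": -1, "x": 0, "y": 0, "z": 15, "spin": 0},
  {"gripper": -1, "x": 0, "y": -1, "z": 15, "spin": 0},
  {"gripper": -1, "x": 0, "y": 0, "z": 11, "spin": 0},
  {"gripper": 0.6, "x": 0, "y": 0, "z": 0, "spin": 0},
  {"gripper": 0.6, "x": 0, "y": 0, "z": 0, "spin": 0},
  {"gripper": 0.6, "x": 0, "y": 0, "z": 0, "spin": 0},
  {"gripper": 0.6, "x": 0, "y": 0, "z": 0, "spin": 0},
], force=40)

```text
time: 3.2
eef_pos: [0.4796, -0.4298, 0.0167]
tcp_rot: [0.959, -0.282, 0.001, 0.001]
contact_force: [-2.3, 5.7, 17.0]
opening: 0.333
finger_force: 40.5
```

Emit:
step_arm([
  {"gripper": 1, "x": 0, "y": 0, "z": 0, "spin": 0},
  {"gripper": 1, "x": 0, "y": 0, "z": 0, "spin": 0},
  {"gripper": 1, "x": 0, "y": 0, "z": 0, "spin": 0},
  {"gripper": 1, "x": 0, "y": 0, "z": 0, "spin": 0},
  {"gripper": 1, "x": 0, "y": 0, "z": 0, "spin": 0},
  {"gripper": 1, "x": 0, "y": 0, "z": 0, "spin": 0},
  {"gripper": 1, "x": 0, "y": 0, "z": -10, "spin": 0},
  {"gripper": 1, "x": 0, "y": 0, "z": -20, "spin": 0},
  {"gripper": 1, "x": 0, "y": 0, "z": -30, "spin": 0},
  {"gripper": 1, "x": 0, "y": 0, "z": -30, "spin": 0},
])

```text
time: 4.2
eef_pos: [0.4781, -0.4275, 0.1044]
tcp_rot: [0.959, -0.283, -0.002, -0.001]
contact_force: [-0.0, -0.7, -2.0]
opening: 0.333
finger_force: 39.8
```

```bash
python3 g.py 678.6 -119.7 120 88; python3 - <<'E'
from h import *
c=shot("wrist"); save(c,"w2")
E
```

```text
pos [ 478.1 -427.5  104.4] psi -32.8 t 4.2 q6 1.26 open 0.333 F [-0.  -0.7 -2. ] tilt 0.26
tool delta [   1.5 -367.4  -15. ] spin -120.8
```

View pics/w2.png

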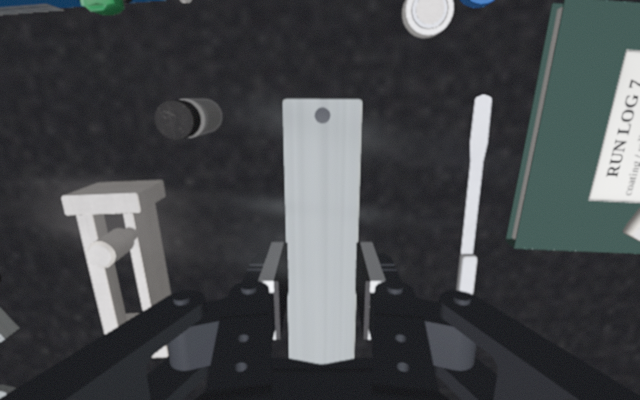

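The bar is held straight between the pads, with its far end at (320,100). The vial is at (190,118) and the applicator at (115,260), both well below it.

Emit:
step_arm([
  {"gripper": 1, "x": 0, "y": 0, "z": -10, "spin": -8},
  {"gripper": 1, "x": 0, "y": 0, "z": -10, "spin": -8},
  {"gripper": 1, "x": 0, "y": 0, "z": 0, "spin": -8},
  {"gripper": 1, "x": 0, "y": 0, "z": 0, "spin": -8},
  {"gripper": 1, "x": 0, "y": 0, "z": 0, "spin": -8},
  {"gripper": 1, "x": 0, "y": 0, "z": 0, "spin": -8},
  {"gripper": 1, "x": 0, "y": 0, "z": 0, "spin": -8},
  {"gripper": 1, "x": 0, "y": 0, "z": 0, "spin": -8},
  {"gripper": 1, "x": 0, "y": 0, "z": 0, "spin": -8},
  {"gripper": 1, "x": 0, "y": 0, "z": 0, "spin": -8},
])

```text
time: 5.25
eef_pos: [0.4784, -0.428, 0.1236]
tcp_rot: [0.915, 0.403, -0.0, -0.001]
contact_force: [-0.0, -0.4, -2.9]
opening: 0.334
finger_force: 39.9
```

Emit:
step_arm([
  {"gripper": 1, "x": 0, "y": 0, "z": 0, "spin": -8},
  {"gripper": 1, "x": 0, "y": 0, "z": 0, "spin": -8},
  {"gripper": 1, "x": 0, "y": 0, "z": 0, "spin": -8},
  {"gripper": 1, "x": 0, "y": 0, "z": 0, "spin": -8},
  {"gripper": 1, "x": 0, "y": 0, "z": 0, "spin": -8},
  {"gripper": 1, "x": 0, "y": 0, "z": 0, "spin": -0.8},
  {"gripper": 1, "x": 0, "y": 0, "z": 0, "spin": 0},
  {"gripper": 1, "x": 0, "y": 0, "z": 0, "spin": 0},
  {"gripper": 1, "x": 0, "y": 0, "z": 0, "spin": 0},
  {"gripper": 1, "x": 0, "y": 0, "z": 0, "spin": 0},
])

```text
time: 6.25
eef_pos: [0.4791, -0.4289, 0.1253]
tcp_rot: [0.72, 0.694, 0.0, -0.0]
contact_force: [-0.5, -0.5, -1.6]
opening: 0.338
finger_force: 39.8
```

```bash
python3 g.py 678.6 -119.7 90 88
```

```text
pos [ 479.1 -428.9  125.3] psi 87.9 t 6.2 q6 -0.85 open 0.338 F [-0.5 -0.5 -1.6] tilt 0.0
tool delta [316.2 188.2  35.3] spin -0.1
```

Emit:
step_arm([
  {"gripper": 1, "x": 20, "y": 10, "z": 0, "spin": 0},
  {"gripper": 1, "x": 34, "y": 20, "z": 0, "spin": 0},
  {"gripper": 1, "x": 36, "y": 22, "z": 0, "spin": 0},
  {"gripper": 1, "x": 36, "y": 22, "z": 0, "spin": 0},
  {"gripper": 1, "x": 36, "y": 22, "z": 0, "spin": 0},
  {"gripper": 1, "x": 36, "y": 22, "z": 0, "spin": 0},
  {"gripper": 1, "x": 36, "y": 22, "z": 0, "spin": 0},
  {"gripper": 1, "x": 36, "y": 22, "z": 0, "spin": 0},
  {"gripper": 1, "x": 30, "y": 18, "z": 15, "spin": 0},
  {"gripper": 1, "x": 16, "y": 8, "z": 20, "spin": 0},
])

```text
time: 7.25
eef_pos: [0.681, -0.1173, 0.092]
tcp_rot: [0.719, 0.695, 0.001, 0.002]
contact_force: [0.2, -0.4, -2.1]
opening: 0.334
finger_force: 39.9
```

Emit:
step_arm([
  {"gripper": 1, "x": 0, "y": 0, "z": 15, "spin": 0},
  {"gripper": 1, "x": 0, "y": 0, "z": 10, "spin": 0},
  {"gripper": 1, "x": 0, "y": 0, "z": 0, "spin": 0},
  {"gripper": 1, "x": 0, "y": 0, "z": 0, "spin": 0},
  {"gripper": 1, "x": 0, "y": 0, "z": 0, "spin": 0},
  {"gripper": 1, "x": 0, "y": 0, "z": 0, "spin": 0},
  {"gripper": 1, "x": 0, "y": 0, "z": 0, "spin": 0},
  {"gripper": 1, "x": 0, "y": 0, "z": 0, "spin": 0},
  {"gripper": 1, "x": 0, "y": 0, "z": 0, "spin": 0},
  {"gripper": 1, "x": 0, "y": 0, "z": 0, "spin": 0},
])

```text
time: 8.25
eef_pos: [0.6782, -0.1198, 0.0654]
tcp_rot: [0.72, 0.694, 0.0, 0.0]
contact_force: [0.4, -0.3, -2.2]
opening: 0.338
finger_force: 39.9
```

```bash
python3 g.py 678.6 -119.7 39 88; python3 - <<'E'
from m import *
c=shot("wrist"); save(c,"w3"); W=cloud(c); q=c["color"].astype(int)
foil=(q[...,0]>180)&(q[...,0]-q[...,2]>50)
print("foil pts y range",np.nanpercentile(W[foil][:,1],[1,99]).round(4),"x",np.nanpercentile(W[foil][:,0],[1,99]).round(4), np.nanmedian(W[foil][:,2]))
m=(abs(W[...,0]-.6786)<.03)&(abs(W[...,1]+.1197)<.09)&(W[...,2]>.04)&(W[...,2]<.065); print(seg(W,q,(0,0,640,400),.045,.064,m))
E
```

```text
pos [ 678.2 -119.8   65.4] psi 88.0 t 8.2 q6 -0.29 open 0.338 F [ 0.4 -0.3 -2.2] tilt 0.0
tool delta [ 0.1  0.4 26.4] spin -0.0
foil pts y range [-0.1659 -0.0604] x [0.5524 0.6597] 0.022212789587553808
{'c': array([ 678.9, -110.4]), 'sz': array([116.7,  41.8]), 'ang': 88.0, 'z': 56.5, 'mean': array([ 679.3, -103.6]), 'n': 19249}
```

View pics/w3.png

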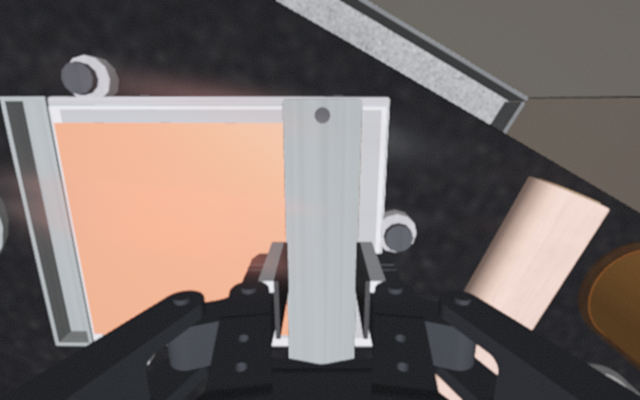

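The bar is over the far end of the foil and parallel to its edge; the foil spans columns 60 to 285 and the screw head is at (398,235). I'll lower it and open only part way.

Emit:
step_arm([
  {"gripper": 1, "x": 0, "y": 0, "z": 8, "spin": 0},
  {"gripper": 1, "x": 0, "y": 0, "z": 7, "spin": 0},
  {"gripper": 1, "x": 0, "y": 0, "z": 5, "spin": 0},
  {"gripper": 1, "x": 0, "y": 0, "z": 3, "spin": 0},
  {"gripper": 1, "x": 0, "y": 0, "z": 2, "spin": 0},
  {"gripper": 1, "x": 0, "y": 0, "z": 1, "spin": 0},
  {"gripper": 1, "x": 0, "y": 0, "z": 0, "spin": 0},
  {"gripper": 1, "x": 0, "y": 0, "z": 0, "spin": 0},
  {"gripper": 1, "x": 0, "y": 0, "z": 0, "spin": 0},
  {"gripper": 1, "x": 0, "y": 0, "z": 0, "spin": 0},
])

```text
time: 9.3
eef_pos: [0.6784, -0.1198, 0.0396]
tcp_rot: [0.72, 0.694, 0.0, 0.0]
contact_force: [0.5, -0.2, -2.5]
opening: 0.332
finger_force: 39.9
```

Emit:
step_arm([
  {"gripper": 0, "x": 0, "y": 0, "z": 0, "spin": 0},
  {"gripper": 0, "x": 0, "y": 0, "z": 0, "spin": 0},
  {"gripper": 0, "x": 0, "y": 0, "z": 0, "spin": 0},
  {"gripper": 0, "x": 0, "y": 0, "z": 0, "spin": 0},
  {"gripper": 0, "x": 0, "y": 0, "z": -10, "spin": 0},
  {"gripper": 0, "x": 0, "y": 0, "z": -20, "spin": 0},
  {"gripper": 0, "x": 0, "y": 0, "z": -30, "spin": 0},
  {"gripper": 0, "x": 0, "y": 0, "z": -30, "spin": 0},
  {"gripper": 0, "x": 0, "y": 0, "z": -10, "spin": 0},
  {"gripper": 0, "x": 0, "y": 0, "z": 0, "spin": 0},
])

```text
time: 10.3
eef_pos: [0.6796, -0.1203, 0.1424]
tcp_rot: [0.719, 0.694, 0.001, 0.002]
contact_force: [-0.2, 0.5, 0.7]
opening: 0.502
finger_force: 0.0
```

```bash
python3 g.py 433.8 -196.9 80 60; python3 - <<'E'
from m import *
c=shot("wrist");  W=cloud(c); q=c["color"].astype(int)
m=(abs(W[...,0]-.6786)<.06)&(abs(W[...,1]+.1197)<.09); print(seg(W,q,(0,0,640,400),.026,.035,m))
E
```

```text
pos [ 679.6 -120.3  142.4] psi 88.0 t 10.3 q6 -0.29 open 0.502 F [-0.2  0.5  0.7] tilt 0.31
tool delta [ -85.2 -243.3   61.3] spin 28.0
{'c': array([ 678.7, -121.9]), 'sz': array([139.4,  30.1]), 'ang': 87.8, 'z': 30.0, 'mean': array([ 679. , -116.4]), 'n': 8177}
```

Emit:
step_arm([
  {"gripper": 0, "x": -5, "y": -15, "z": 0, "spin": 0},
  {"gripper": 0, "x": -9, "y": -28, "z": 0, "spin": 0},
  {"gripper": 0, "x": -10, "y": -30, "z": 0, "spin": 0},
  {"gripper": 0, "x": -10, "y": -30, "z": 0, "spin": 0},
  {"gripper": 0, "x": -10, "y": -30, "z": 0, "spin": 0},
  {"gripper": 0, "x": -10, "y": -30, "z": 0, "spin": 0},
  {"gripper": 0, "x": -10, "y": -30, "z": 10, "spin": 0},
  {"gripper": 0, "x": -10, "y": -28, "z": 20, "spin": 0},
  {"gripper": 0, "x": -6, "y": -15, "z": 20, "spin": 0},
  {"gripper": 0, "x": 0, "y": 0, "z": 10, "spin": 0},
])

```text
time: 11.35
eef_pos: [0.4357, -0.19, 0.0754]
tcp_rot: [0.72, 0.694, -0.001, -0.004]
contact_force: [-0.2, 0.4, 0.5]
opening: 0.504
finger_force: 0.0
```

```bash
python3 - <<'E'
from m import *
c=shot("wrist");  W=cloud(c); q=c["color"].astype(int); save(c,"w4")
m=(np.hypot(W[...,0]-.4338,W[...,1]+.1969)<.03); print(seg(W,q,(0,0,640,400),.006,.03,m))
E
python3 g.py 433.8 -196.9 20 88
```

```text
{'c': array([ 433.5, -197.2]), 'sz': array([22. , 21.5]), 'ang': 46.5, 'z': 16.9, 'mean': array([ 433.8, -194.6]), 'n': 1284}
pos [ 436.5 -189.8   75. ] psi 87.9 t 11.4 q6 -0.59 open 0.5 F [-1.6  0.1 -0.9] tilt 0.44
tool delta [-7.4 -2.1 55. ] spin -0.1
```

Emit:
step_arm([
  {"gripper": 0, "x": -7.2, "y": -2.5, "z": 0, "spin": 0},
  {"gripper": 0, "x": 0, "y": 0, "z": 15, "spin": 0},
  {"gripper": 0, "x": 0, "y": 0, "z": 15, "spin": 0},
  {"gripper": 0, "x": 0, "y": 0, "z": 15, "spin": 0},
  {"gripper": 0, "x": 0, "y": 0, "z": 10, "spin": 0},
  {"gripper": 0, "x": 0, "y": 0, "z": 0, "spin": 0},
  {"gripper": 0, "x": 0, "y": 0, "z": 0, "spin": 0},
  {"gripper": 1, "x": 0, "y": 0, "z": 0, "spin": 0},
  {"gripper": 1, "x": 0, "y": 0, "z": 0, "spin": 0},
  {"gripper": 1, "x": 0, "y": 0, "z": 0, "spin": 0},
], force=30)

```text
time: 12.4
eef_pos: [0.4373, -0.1989, 0.0254]
tcp_rot: [0.719, 0.695, 0.0, 0.001]
contact_force: [-0.8, 0.4, 4.3]
opening: 0.234
finger_force: 29.3
```

Emit:
step_arm([
  {"gripper": 1, "x": 0, "y": 0, "z": 0, "spin": 0},
  {"gripper": 1, "x": 0, "y": 0, "z": 0, "spin": 0},
  {"gripper": 1, "x": 0, "y": 0, "z": 0, "spin": 0},
  {"gripper": 1, "x": 0, "y": 0, "z": -10, "spin": 0},
  {"gripper": 1, "x": 0, "y": 0, "z": -20, "spin": 0},
  {"gripper": 1, "x": 0, "y": 0, "z": -30, "spin": 0},
  {"gripper": 1, "x": 0, "y": 0, "z": -20, "spin": 0},
  {"gripper": 1, "x": 0, "y": 0, "z": 0, "spin": 0},
  {"gripper": 1, "x": 0, "y": 0, "z": 0, "spin": 0},
  {"gripper": 1, "x": 0, "y": 0, "z": 0, "spin": 0},
])

```text
time: 13.4
eef_pos: [0.4357, -0.1978, 0.1028]
tcp_rot: [0.72, 0.694, -0.0, -0.001]
contact_force: [-0.3, -0.7, -0.9]
opening: 0.23
finger_force: 29.4
```

```bash
python3 g.py 680.5 -73.9 75 88
```

```text
pos [ 435.7 -197.8  102.8] psi 88.0 t 13.4 q6 -0.6 open 0.23 F [-0.3 -0.7 -0.9] tilt 0.16
tool delta [132.4 240.3  27.4] spin -0.0
```

Emit:
step_arm([
  {"gripper": 1, "x": 8, "y": 14, "z": 0, "spin": 0},
  {"gripper": 1, "x": 16, "y": 29, "z": 0, "spin": 0},
  {"gripper": 1, "x": 16, "y": 29, "z": 0, "spin": 0},
  {"gripper": 1, "x": 16, "y": 29, "z": 0, "spin": 0},
  {"gripper": 1, "x": 16, "y": 29, "z": 0, "spin": 0},
  {"gripper": 1, "x": 16, "y": 29, "z": 0, "spin": 0},
  {"gripper": 1, "x": 16, "y": 29, "z": 0, "spin": 0},
  {"gripper": 1, "x": 16, "y": 29, "z": 0, "spin": 0},
  {"gripper": 1, "x": 12, "y": 23, "z": 13, "spin": 0},
  {"gripper": 1, "x": 0, "y": 0, "z": 15, "spin": 0},
])

```text
time: 14.4
eef_pos: [0.6833, -0.0735, 0.0747]
tcp_rot: [0.719, 0.695, 0.0, 0.0]
contact_force: [-0.2, -0.5, -0.6]
opening: 0.229
finger_force: 29.5
```

Emit:
step_arm([
  {"gripper": 1, "x": 0, "y": 0, "z": 0, "spin": 0},
  {"gripper": 1, "x": 0, "y": 0, "z": 0, "spin": 0},
  {"gripper": 1, "x": 0, "y": 0, "z": 0, "spin": 0},
  {"gripper": 1, "x": 0, "y": 0, "z": 0, "spin": 0},
  {"gripper": 1, "x": 0, "y": 0, "z": 0, "spin": 0},
  {"gripper": 1, "x": 0, "y": 0, "z": 0, "spin": 0},
  {"gripper": 1, "x": 0, "y": 0, "z": 0, "spin": 0},
  {"gripper": 1, "x": 0, "y": 0, "z": 0, "spin": 0},
  {"gripper": 1, "x": 0, "y": 0, "z": 0, "spin": 0},
  {"gripper": 1, "x": 0, "y": 0, "z": 0, "spin": 0},
])

```text
time: 15.4
eef_pos: [0.6813, -0.0751, 0.0763]
tcp_rot: [0.72, 0.694, -0.0, -0.0]
contact_force: [-0.5, -0.5, -1.0]
opening: 0.226
finger_force: 29.6
```

```bash
python3 g.py 680.5 -73.9 53 88;python3 - <<'E'
from h import *
c=shot("wrist"); save(c,"w5")
E
```

```text
pos [681.3 -75.1  76.3] psi 88.0 t 15.4 q6 -0.22 open 0.226 F [-0.5 -0.5 -1. ] tilt 0.01
tool delta [ 1.1 -0.8 23.3] spin -0.0
```

View pics/w5.png

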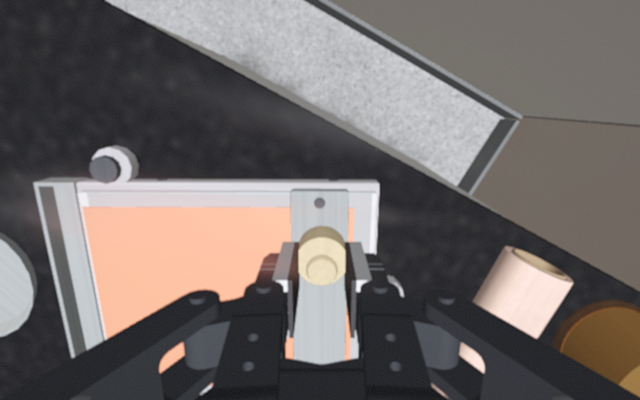

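The weight hangs upright at (322,260) over the bar's left end, on its centre line.

Emit:
step_arm([
  {"gripper": 1, "x": 1, "y": -0.8, "z": 8, "spin": 0},
  {"gripper": 1, "x": 0, "y": 0, "z": 6, "spin": 0},
  {"gripper": 1, "x": 0, "y": 0, "z": 4, "spin": 0},
  {"gripper": 1, "x": 0, "y": 0, "z": 3, "spin": 0},
  {"gripper": 1, "x": 0, "y": 0, "z": 1, "spin": 0},
  {"gripper": 1, "x": 0, "y": 0, "z": 0, "spin": 0},
  {"gripper": 1, "x": 0, "y": 0, "z": 0, "spin": 0},
  {"gripper": 1, "x": 0, "y": 0, "z": 0, "spin": 0},
  {"gripper": 1, "x": 0, "y": 0, "z": 0, "spin": 0},
  {"gripper": 1, "x": 0, "y": 0, "z": 0, "spin": 0},
])

```text
time: 16.45
eef_pos: [0.6802, -0.0739, 0.0554]
tcp_rot: [0.719, 0.695, -0.001, -0.001]
contact_force: [-3.6, 0.5, 5.7]
opening: 0.228
finger_force: 30.1
```

Emit:
step_arm([
  {"gripper": 1, "x": 0, "y": 0, "z": -0.8, "spin": 0},
  {"gripper": 0, "x": 0, "y": 0, "z": 0, "spin": 0},
  {"gripper": 0, "x": 0, "y": 0, "z": 0, "spin": 0},
  {"gripper": 0, "x": 0, "y": 0, "z": 0, "spin": 0},
  {"gripper": 0, "x": 0, "y": 0, "z": 0, "spin": 0},
  {"gripper": 0, "x": 0, "y": 0, "z": -10, "spin": 0},
  {"gripper": 0, "x": 0, "y": 0, "z": -25, "spin": 0},
  {"gripper": 0, "x": 0, "y": 0, "z": -30, "spin": 0},
  {"gripper": 0, "x": 0, "y": 0, "z": -20, "spin": 0},
  {"gripper": 0, "x": 0, "y": 0, "z": 0, "spin": 0},
])

```text
time: 17.45
eef_pos: [0.6832, -0.0747, 0.1457]
tcp_rot: [0.719, 0.695, 0.002, 0.004]
contact_force: [0.9, 0.1, 0.5]
opening: 0.501
finger_force: 0.0
```

```bash
cat > chk.py <<'E'
from m import *
c=shot("wrist");  W=cloud(c); q=c["color"].astype(int)
m=(abs(W[...,0]-.6786)<.06)&(abs(W[...,1]+.1197)<.09); print("bar",seg(W,q,(0,0,640,400),.026,.034,m))
for y in(-.074,-.170):
    k=(np.hypot(W[...,0]-.679,W[...,1]-y)<.03)
    try: print("wt",seg(W,q,(0,0,640,400),.038,.062,k))
    except Exception: print("none")
E
python3 chk.py; python3 g.py 377.6 -292.2 80 88
```

```text
bar {'c': array([ 678.7, -121.9]), 'sz': array([140.3,  30.1]), 'ang': 87.8, 'z': 30.0, 'mean': array([ 678.6, -122.4]), 'n': 5990}
wt {'c': array([681.2, -72.4]), 'sz': array([21.9, 21.3]), 'ang': 87.8, 'z': 47.0, 'mean': array([681.4, -70.6]), 'n': 890}
none
pos [681.9 -74.4 142.9] psi 88.0 t 17.5 q6 -0.22 open 0.5 F [-0.3  0.1 -0.4] tilt 0.29
tool delta [-228.3 -296.7   61.7] spin -0.0
```

Emit:
step_arm([
  {"gripper": 0, "x": -12, "y": -15, "z": 0, "spin": 0},
  {"gripper": 0, "x": -24, "y": -32, "z": 0, "spin": 0},
  {"gripper": 0, "x": -26, "y": -33, "z": 0, "spin": 0},
  {"gripper": 0, "x": -26, "y": -33, "z": 0, "spin": 0},
  {"gripper": 0, "x": -26, "y": -33, "z": 0, "spin": 0},
  {"gripper": 0, "x": -26, "y": -33, "z": 0, "spin": 0},
  {"gripper": 0, "x": -26, "y": -33, "z": 0, "spin": 0},
  {"gripper": 0, "x": -26, "y": -33, "z": 10, "spin": 0},
  {"gripper": 0, "x": -24, "y": -33, "z": 20, "spin": 0},
  {"gripper": 0, "x": -12, "y": -18, "z": 30, "spin": 0},
])

```text
time: 18.5
eef_pos: [0.3748, -0.293, 0.0797]
tcp_rot: [0.72, 0.694, -0.0, 0.001]
contact_force: [0.5, -0.4, -0.9]
opening: 0.501
finger_force: 0.0
```

Emit:
step_arm([
  {"gripper": 0, "x": 0, "y": 0, "z": 0, "spin": 0},
  {"gripper": 0, "x": 0, "y": 0, "z": 0, "spin": 0},
  {"gripper": 0, "x": 0, "y": 0, "z": 0, "spin": 0},
  {"gripper": 0, "x": 0, "y": 0, "z": 0, "spin": 0},
  {"gripper": 0, "x": 0, "y": 0, "z": 0, "spin": 0},
  {"gripper": 0, "x": 0, "y": 0, "z": 0, "spin": 0},
  {"gripper": 0, "x": 0, "y": 0, "z": 0, "spin": 0},
  {"gripper": 0, "x": 0, "y": 0, "z": 0, "spin": 0},
  {"gripper": 0, "x": 0, "y": 0, "z": 0, "spin": 0},
  {"gripper": 0, "x": 0, "y": 0, "z": 0, "spin": 0},
])

```text
time: 19.5
eef_pos: [0.3766, -0.2914, 0.0801]
tcp_rot: [0.72, 0.694, 0.0, -0.0]
contact_force: [0.3, -0.0, 0.0]
opening: 0.499
finger_force: 0.0
```

```bash
python3 - <<'E'
from m import *
c=shot("wrist");  W=cloud(c); q=c["color"].astype(int)
m=(np.hypot(W[...,0]-.3776,W[...,1]+.2922)<.03); print(seg(W,q,(0,0,640,400),.006,.03,m))
print("colour",q[m&(W[...,2]>.014)].mean(0))
E
python3 g.py 377.6 -292.2 21 88
```

```text
{'c': array([ 377.3, -292.3]), 'sz': array([21.7, 21.6]), 'ang': 52.1, 'z': 16.8, 'mean': array([ 377.3, -290.1]), 'n': 1238}
colour [63.91213431 64.2809318  66.18968857]
pos [ 376.6 -291.4   80.1] psi 88.0 t 19.6 q6 -0.84 open 0.501 F [ 0.1  0.2 -0.6] tilt 0.01
tool delta [-0.7  1.1 59.1] spin -0.0
```

Emit:
step_arm([
  {"gripper": 0, "x": -0.7, "y": 1, "z": 15, "spin": 0},
  {"gripper": 0, "x": 0, "y": 0, "z": 15, "spin": 0},
  {"gripper": 0, "x": 0, "y": 0, "z": 15, "spin": 0},
  {"gripper": 0, "x": 0, "y": 0, "z": 10, "spin": 0},
  {"gripper": 0, "x": 0, "y": 0, "z": 4, "spin": 0},
  {"gripper": 0, "x": 0, "y": 0, "z": 0, "spin": 0},
  {"gripper": 0, "x": 0, "y": 0, "z": 0, "spin": 0},
  {"gripper": 1, "x": 0, "y": 0, "z": 0, "spin": 0},
  {"gripper": 1, "x": 0, "y": 0, "z": 0, "spin": 0},
  {"gripper": 1, "x": 0, "y": 0, "z": 0, "spin": 0},
])

```text
time: 20.55
eef_pos: [0.378, -0.2926, 0.022]
tcp_rot: [0.719, 0.695, -0.0, 0.001]
contact_force: [-1.1, 0.5, 3.0]
opening: 0.232
finger_force: 29.4
```

Emit:
step_arm([
  {"gripper": 1, "x": 0, "y": 0, "z": 0, "spin": 0},
  {"gripper": 1, "x": 0, "y": 0, "z": 0, "spin": 0},
  {"gripper": 1, "x": 0, "y": 0, "z": 0, "spin": 0},
  {"gripper": 1, "x": 0, "y": 0, "z": -10, "spin": 0},
  {"gripper": 1, "x": 0, "y": 0, "z": -20, "spin": 0},
  {"gripper": 1, "x": 0, "y": 0, "z": -30, "spin": 0},
  {"gripper": 1, "x": 0, "y": 0, "z": -20, "spin": 0},
  {"gripper": 1, "x": 0, "y": 0, "z": 0, "spin": 0},
  {"gripper": 1, "x": 0, "y": 0, "z": 0, "spin": 0},
  {"gripper": 1, "x": 0, "y": 0, "z": 0, "spin": 0},
])

```text
time: 21.55
eef_pos: [0.3768, -0.2912, 0.0995]
tcp_rot: [0.72, 0.694, 0.0, -0.002]
contact_force: [-0.5, 0.1, -1.4]
opening: 0.233
finger_force: 29.6
```

```bash
python3 g.py 676.9 -169.9 75 88
```

```text
pos [ 376.8 -291.2   99.5] psi 88.0 t 21.6 q6 -0.84 open 0.233 F [-0.5  0.1 -1.4] tilt 0.17
tool delta [131.8 295.7  24.2] spin -0.0
```

Emit:
step_arm([
  {"gripper": 1, "x": 7, "y": 15, "z": 0, "spin": 0},
  {"gripper": 1, "x": 14, "y": 31, "z": 0, "spin": 0},
  {"gripper": 1, "x": 15, "y": 34, "z": 0, "spin": 0},
  {"gripper": 1, "x": 15, "y": 34, "z": 0, "spin": 0},
  {"gripper": 1, "x": 15, "y": 34, "z": 0, "spin": 0},
  {"gripper": 1, "x": 15, "y": 34, "z": 0, "spin": 0},
  {"gripper": 1, "x": 15, "y": 34, "z": 0, "spin": 0},
  {"gripper": 1, "x": 15, "y": 34, "z": 0, "spin": 0},
  {"gripper": 1, "x": 14, "y": 30, "z": 9, "spin": 0},
  {"gripper": 1, "x": 6.8, "y": 15.7, "z": 15, "spin": 0},
])

```text
time: 22.55
eef_pos: [0.6799, -0.1695, 0.0759]
tcp_rot: [0.719, 0.695, 0.0, 0.0]
contact_force: [0.2, -0.4, -1.0]
opening: 0.234
finger_force: 29.6
```

Emit:
step_arm([
  {"gripper": 1, "x": 0, "y": 0, "z": 0, "spin": 0},
  {"gripper": 1, "x": 0, "y": 0, "z": 0, "spin": 0},
  {"gripper": 1, "x": 0, "y": 0, "z": 0, "spin": 0},
  {"gripper": 1, "x": 0, "y": 0, "z": 0, "spin": 0},
  {"gripper": 1, "x": 0, "y": 0, "z": 0, "spin": 0},
  {"gripper": 1, "x": 0, "y": 0, "z": 0, "spin": 0},
  {"gripper": 1, "x": 0, "y": 0, "z": 0, "spin": 0},
  {"gripper": 1, "x": 0, "y": 0, "z": 0, "spin": 0},
  {"gripper": 1, "x": 0, "y": 0, "z": 0, "spin": 0},
  {"gripper": 1, "x": 0, "y": 0, "z": 0, "spin": 0},
])

```text
time: 23.55
eef_pos: [0.6778, -0.1709, 0.0771]
tcp_rot: [0.72, 0.694, -0.0, -0.0]
contact_force: [0.5, -1.4, -0.4]
opening: 0.232
finger_force: 29.7
```

```bash
python3 g.py 676.9 -169.9 51 88
```

```text
pos [ 677.8 -170.9   77.1] psi 88.0 t 23.6 q6 -0.36 open 0.232 F [ 0.5 -1.4 -0.4] tilt 0.0
tool delta [ 0.9 -0.9 26.1] spin -0.0
```

Emit:
step_arm([
  {"gripper": 1, "x": 0.9, "y": -0.9, "z": 8, "spin": 0},
  {"gripper": 1, "x": 0, "y": 0, "z": 7, "spin": 0},
  {"gripper": 1, "x": 0, "y": 0, "z": 5, "spin": 0},
  {"gripper": 1, "x": 0, "y": 0, "z": 3, "spin": 0},
  {"gripper": 1, "x": 0, "y": 0, "z": 1.5, "spin": 0},
  {"gripper": 1, "x": 0, "y": 0, "z": 0, "spin": 0},
  {"gripper": 1, "x": 0, "y": 0, "z": 0, "spin": 0},
  {"gripper": 1, "x": 0, "y": 0, "z": 0, "spin": 0},
  {"gripper": 1, "x": 0, "y": 0, "z": 0, "spin": 0},
  {"gripper": 1, "x": 0, "y": 0, "z": 0, "spin": 0},
])

```text
time: 24.55
eef_pos: [0.677, -0.17, 0.0528]
tcp_rot: [0.72, 0.694, 0.0, 0.0]
contact_force: [-0.5, -0.4, -1.2]
opening: 0.233
finger_force: 29.7
```

Emit:
step_arm([
  {"gripper": 1, "x": 0, "y": 0, "z": 0.7, "spin": 0},
  {"gripper": 1, "x": 0, "y": 0, "z": 0.7, "spin": 0},
  {"gripper": 1, "x": 0, "y": 0, "z": 0.6, "spin": 0},
  {"gripper": 1, "x": 0, "y": 0, "z": 0, "spin": 0},
  {"gripper": 1, "x": 0, "y": 0, "z": 0, "spin": 0},
  {"gripper": 1, "x": 0, "y": 0, "z": 0, "spin": 0},
  {"gripper": 1, "x": 0, "y": 0, "z": 0, "spin": 0},
  {"gripper": 1, "x": 0, "y": 0, "z": 0, "spin": 0},
  {"gripper": 1, "x": 0, "y": 0, "z": 0, "spin": 0},
  {"gripper": 1, "x": 0, "y": 0, "z": 0, "spin": 0},
])

```text
time: 25.55
eef_pos: [0.6771, -0.1701, 0.052]
tcp_rot: [0.719, 0.695, -0.0, 0.0]
contact_force: [-2.9, 0.2, 4.5]
opening: 0.234
finger_force: 30.2
```

Contact felt. I'll release and retreat.

Emit:
step_arm([
  {"gripper": 1, "x": 0, "y": 0, "z": -0.7, "spin": 0},
  {"gripper": 0, "x": 0, "y": 0, "z": 0, "spin": 0},
  {"gripper": 0, "x": 0, "y": 0, "z": 0, "spin": 0},
  {"gripper": 0, "x": 0, "y": 0, "z": 0, "spin": 0},
  {"gripper": 0, "x": 0, "y": 0, "z": 0, "spin": 0},
  {"gripper": 0, "x": 0, "y": 0, "z": -10, "spin": 0},
  {"gripper": 0, "x": 0, "y": 0, "z": -25, "spin": 0},
  {"gripper": 0, "x": 0, "y": 0, "z": -40, "spin": 0},
  {"gripper": 0, "x": 0, "y": 0, "z": -35, "spin": 0},
  {"gripper": 0, "x": 0, "y": 0, "z": 0, "spin": 0},
])

```text
time: 26.55
eef_pos: [0.6808, -0.1715, 0.1703]
tcp_rot: [0.719, 0.695, 0.003, 0.006]
contact_force: [0.8, -0.1, 0.8]
opening: 0.499
finger_force: 0.0
```

```bash
python3 chk.py; python3 - <<'E'
from m import *
d=np.load("top.npz");W=d["W"];P=W[132:205,318:375].reshape(-1,3);P=P[P[:,2]>.005]
c=np.array([.5132,-.2993]); u=np.radians(149.6); L=np.array([np.cos(u),np.sin(u)]); N=np.array([-L[1],L[0]])
q=P[:,:2]-c; q=q[P[:,2]>.045]; print("high pts along/normal mm",np.c_[q@L,q@N].round(3).tolist()[:40])
E
python3 g.py 513.2 -299.3 110 149.6
```

```text
bar {'c': array([ 678.7, -121.8]), 'sz': array([140.2,  30.1]), 'ang': 87.8, 'z': 30.0, 'mean': array([ 678.8, -117.2]), 'n': 6131}
wt {'c': array([681.6, -72.6]), 'sz': array([21.9, 21.2]), 'ang': 86.6, 'z': 47.0, 'mean': array([681.4, -73.1]), 'n': 958}
wt {'c': array([ 677.5, -169.7]), 'sz': array([21.6, 21.3]), 'ang': 42.6, 'z': 47.0, 'mean': array([ 677.8, -168.3]), 'n': 733}
high pts along/normal mm [[-0.032, 0.005], [-0.033, 0.007], [-0.034, 0.009], [-0.035, 0.011], [-0.035, 0.012], [-0.03, 0.005], [-0.03, 0.007], [-0.031, 0.008], [-0.032, 0.01], [-0.033, 0.012], [-0.034, 0.013], [-0.036, 0.015], [-0.028, 0.006], [-0.028, 0.008], [-0.029, 0.009], [-0.03, 0.011], [-0.032, 0.013], [-0.032, 0.014], [-0.034, 0.016], [-0.027, 0.005], [-0.026, 0.007], [-0.027, 0.009], [-0.028, 0.01], [-0.028, 0.012], [-0.03, 0.014], [-0.031, 0.015], [-0.032, 0.017], [-0.026, 0.006], [-0.024, 0.008], [-0.026, 0.01], [-0.025, 0.011], [-0.027, 0.013], [-0.028, 0.015], [-0.029, 0.016], [-0.03, 0.018], [-0.025, 0.007], [-0.023, 0.009], [-0.023, 0.011], [-0.024, 0.012], [-0.025, 0.014]]
pos [ 679.3 -170.9  166.8] psi 88.0 t 26.6 q6 -0.36 open 0.502 F [ 0.1  0.7 -0.6] tilt 0.52
tool delta [-134.  -161.9   55.9] spin -61.6
```

Emit:
step_arm([
  {"gripper": -0.4, "x": -9, "y": -15, "z": 0, "spin": 0},
  {"gripper": -0.4, "x": -22, "y": -27, "z": 0, "spin": 0},
  {"gripper": -0.4, "x": -24, "y": -29, "z": 0, "spin": 0},
  {"gripper": -0.4, "x": -24, "y": -29, "z": 0, "spin": 0},
  {"gripper": -0.4, "x": -24, "y": -29, "z": 0, "spin": 0},
  {"gripper": -0.4, "x": -20, "y": -22, "z": 0, "spin": 0},
  {"gripper": -0.4, "x": -9, "y": -10, "z": 0, "spin": 0},
  {"gripper": -0.4, "x": 0, "y": 0, "z": 20, "spin": -7.7},
  {"gripper": -0.4, "x": 0, "y": 0, "z": 20, "spin": -7.7},
  {"gripper": -0.4, "x": 0, "y": 0, "z": 10, "spin": -7.7},
])

```text
time: 27.6
eef_pos: [0.5104, -0.295, 0.1086]
tcp_rot: [0.564, 0.826, 0.0, -0.002]
contact_force: [-0.3, 1.1, -0.3]
opening: 0.699
finger_force: 0.0
```

Emit:
step_arm([
  {"gripper": -0.4, "x": 0, "y": 0, "z": 0, "spin": -7.7},
  {"gripper": -0.4, "x": 0, "y": 0, "z": 0, "spin": -7.7},
  {"gripper": -0.4, "x": 0, "y": 0, "z": 0, "spin": -7.7},
  {"gripper": -0.4, "x": 0, "y": 0, "z": 0, "spin": -7.7},
  {"gripper": -0.4, "x": 0, "y": 0, "z": 0, "spin": -7.7},
  {"gripper": -0.4, "x": 0, "y": 0, "z": 0, "spin": 0},
  {"gripper": -0.4, "x": 0, "y": 0, "z": 0, "spin": 0},
  {"gripper": -0.4, "x": 0, "y": 0, "z": 0, "spin": 0},
  {"gripper": -0.4, "x": 0, "y": 0, "z": 0, "spin": 0},
  {"gripper": -0.4, "x": 0, "y": 0, "z": 0, "spin": 0},
])

```text
time: 28.6
eef_pos: [0.5114, -0.2962, 0.1113]
tcp_rot: [0.263, 0.965, 0.0, 0.0]
contact_force: [-0.0, 0.4, -1.0]
opening: 0.703
finger_force: 0.0
```

```bash
python3 - <<'E'
from m import *
c=shot("wrist");  W=cloud(c); q=c["color"].astype(int); save(c,"w6")
m=(np.hypot(W[...,0]-.5132,W[...,1]+.2993)<.08); print(seg(W,q,(0,0,640,400),.006,.07,m)); print(seg(W,q,(0,0,640,400),.006,.038,m))
E
python3 g.py 514.2 -297.6 20 149.6
```

```text
{'c': array([ 513.4, -300. ]), 'sz': array([ 45. , 112.4]), 'ang': 149.6, 'z': 35.0, 'mean': array([ 509.8, -296.9]), 'n': 8304}
{'c': array([ 513.4, -300. ]), 'sz': array([ 45. , 112.4]), 'ang': 149.6, 'z': 32.8, 'mean': array([ 510.3, -291.1]), 'n': 5800}
pos [ 511.4 -296.2  111.4] psi 149.5 t 28.6 q6 -1.74 open 0.698 F [ 0.3 -0.2  0.1] tilt 0.0
tool delta [-3.1  0.3 91.4] spin -0.1
```

View pics/w6.png

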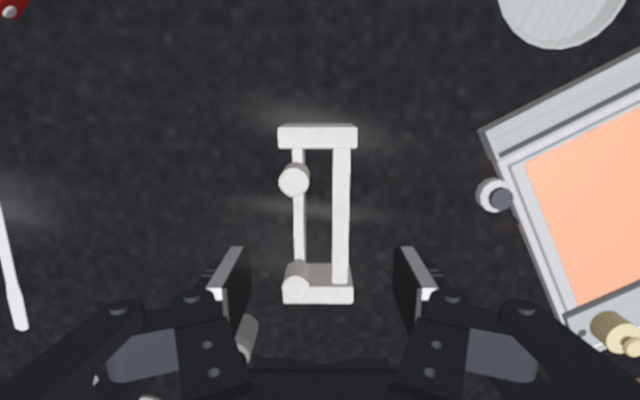

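The applicator is in line with the gripper, with its knobs on the left at (293,180) and (297,285). The vial at (248,335) is clear of the fingers.

Emit:
step_arm([
  {"gripper": -0.4, "x": -3.5, "y": 0, "z": 15, "spin": 0},
  {"gripper": -0.4, "x": 0, "y": 0, "z": 18, "spin": 0},
  {"gripper": -0.4, "x": 0, "y": 0, "z": 18, "spin": 0},
  {"gripper": -0.4, "x": 0, "y": 0, "z": 18, "spin": 0},
  {"gripper": -0.4, "x": 0, "y": 0, "z": 14, "spin": 0},
  {"gripper": -0.4, "x": 0, "y": 0, "z": 8, "spin": 0},
  {"gripper": -0.4, "x": 0, "y": 0, "z": 0, "spin": 0},
  {"gripper": -0.4, "x": 0, "y": 0, "z": 0, "spin": 0},
  {"gripper": -0.4, "x": 0, "y": 0, "z": 0, "spin": 0},
  {"gripper": -0.4, "x": 0, "y": 0, "z": 0, "spin": 0},
], force=60)

```text
time: 29.65
eef_pos: [0.515, -0.2985, 0.0214]
tcp_rot: [0.262, 0.965, -0.0, 0.001]
contact_force: [-0.2, -0.6, -1.0]
opening: 0.697
finger_force: 0.0
```

Emit:
step_arm([
  {"gripper": 1, "x": 0, "y": 0, "z": 0, "spin": 0},
  {"gripper": 1, "x": 0, "y": 0, "z": 0, "spin": 0},
  {"gripper": 1, "x": 0, "y": 0, "z": 0, "spin": 0},
  {"gripper": 1, "x": 0, "y": 0, "z": 0, "spin": 0},
  {"gripper": 1, "x": 0, "y": 0, "z": 0, "spin": 0},
  {"gripper": 1, "x": 0, "y": 0, "z": 0, "spin": 0},
  {"gripper": 1, "x": 0, "y": 0, "z": 0, "spin": 0},
  {"gripper": 1, "x": 0, "y": 0, "z": 0, "spin": 0},
  {"gripper": 1, "x": 0, "y": 0, "z": 0, "spin": 0},
  {"gripper": 1, "x": 0, "y": 0, "z": 0, "spin": 0},
])

```text
time: 30.65
eef_pos: [0.5146, -0.2986, 0.0211]
tcp_rot: [0.262, 0.965, -0.0, 0.0]
contact_force: [-2.7, -0.1, 5.6]
opening: 0.387
finger_force: 61.6
```

Emit:
step_arm([
  {"gripper": 1, "x": 0, "y": 0, "z": -5, "spin": 0},
  {"gripper": 1, "x": 0, "y": 0, "z": -15, "spin": 0},
  {"gripper": 1, "x": 0, "y": 0, "z": -25, "spin": 0},
  {"gripper": 1, "x": 0, "y": 0, "z": -25, "spin": 0},
  {"gripper": 1, "x": 0, "y": 0, "z": -20, "spin": 0},
  {"gripper": 1, "x": 0, "y": 0, "z": -10, "spin": 0},
  {"gripper": 1, "x": 0, "y": 0, "z": 0, "spin": 0},
  {"gripper": 1, "x": 0, "y": 0, "z": 0, "spin": 0},
  {"gripper": 1, "x": 0, "y": 0, "z": 0, "spin": 0},
  {"gripper": 1, "x": 0, "y": 0, "z": 0, "spin": 0},
])

```text
time: 31.65
eef_pos: [0.5135, -0.2973, 0.1186]
tcp_rot: [0.262, 0.965, 0.001, -0.001]
contact_force: [0.2, -0.9, -5.9]
opening: 0.384
finger_force: 60.8
```

```bash
python3 - <<'E'
from m import *
c=shot("wrist");  save(c,"w7")
E
python3 g.py 613 -118 90 88
```

```text
pos [ 513.7 -297.5  118.9] psi 149.6 t 31.7 q6 -1.74 open 0.385 F [ 0.3 -0.5 -6.5] tilt 0.15
tool delta [  5.2 205.   29. ] spin 61.6
```

View pics/w7.png

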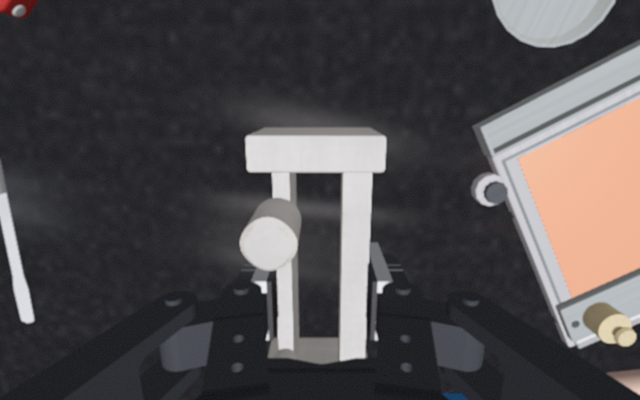

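The applicator is gripped square, with the blade at column 285 and the cross-bar at 358.

Emit:
step_arm([
  {"gripper": 1, "x": 0, "y": 0, "z": 0, "spin": 5},
  {"gripper": 1, "x": 0, "y": 0, "z": 0, "spin": 7.6},
  {"gripper": 1, "x": 0, "y": 0, "z": 0, "spin": 7.6},
  {"gripper": 1, "x": 0, "y": 0, "z": 0, "spin": 7.6},
  {"gripper": 1, "x": 0, "y": 0, "z": 0, "spin": 7.6},
  {"gripper": 1, "x": 0, "y": 0, "z": 0, "spin": 7.6},
  {"gripper": 1, "x": 0, "y": 0, "z": 0, "spin": 7.6},
  {"gripper": 1, "x": 0, "y": 0, "z": 0, "spin": 7},
  {"gripper": 1, "x": 0, "y": 0, "z": 0, "spin": 4},
  {"gripper": 1, "x": 0, "y": 0, "z": 0, "spin": 0},
])

```text
time: 32.7
eef_pos: [0.5141, -0.2978, 0.1197]
tcp_rot: [0.719, 0.695, -0.0, -0.001]
contact_force: [-0.3, -0.1, -7.1]
opening: 0.387
finger_force: 60.7
```

Emit:
step_arm([
  {"gripper": 1, "x": 11, "y": 5, "z": 0, "spin": 0},
  {"gripper": 1, "x": 22, "y": 11, "z": 0, "spin": 0},
  {"gripper": 1, "x": 26, "y": 13, "z": 0, "spin": 0},
  {"gripper": 1, "x": 26, "y": 13, "z": 0, "spin": 0},
  {"gripper": 1, "x": 26, "y": 13, "z": 0, "spin": 0},
  {"gripper": 1, "x": 26, "y": 13, "z": 0, "spin": 0},
  {"gripper": 1, "x": 24, "y": 13, "z": 0, "spin": 0},
  {"gripper": 1, "x": 14, "y": 8, "z": 5, "spin": 0},
  {"gripper": 1, "x": 8, "y": 4, "z": 15, "spin": 0},
  {"gripper": 1, "x": 0, "y": 0, "z": 10, "spin": 0},
])

```text
time: 33.7
eef_pos: [0.6132, -0.1172, 0.0882]
tcp_rot: [0.719, 0.695, -0.001, -0.001]
contact_force: [0.5, -0.0, -8.1]
opening: 0.387
finger_force: 60.8
```

```bash
python3 g.py 613 -118 43 88
```

```text
pos [ 613.2 -117.2   88.2] psi 88.1 t 33.7 q6 -0.32 open 0.387 F [ 0.5 -0.  -8.1] tilt 0.14
tool delta [-0.8 -0.  45.2] spin 0.1
```

Emit:
step_arm([
  {"gripper": 1, "x": 0, "y": 0, "z": 6, "spin": 0},
  {"gripper": 1, "x": 0, "y": 0, "z": 10, "spin": 0},
  {"gripper": 1, "x": 0, "y": 0, "z": 10, "spin": 0},
  {"gripper": 1, "x": 0, "y": 0, "z": 8, "spin": 0},
  {"gripper": 1, "x": 0, "y": 0, "z": 5, "spin": 0},
  {"gripper": 1, "x": 0, "y": 0, "z": 3, "spin": 0},
  {"gripper": 1, "x": 0, "y": 0, "z": 1, "spin": 0},
  {"gripper": 1, "x": 0, "y": 0, "z": 0, "spin": 0},
  {"gripper": 1, "x": 0, "y": 0, "z": 0, "spin": 0},
  {"gripper": 1, "x": 0, "y": 0, "z": 0, "spin": 0},
])

```text
time: 34.7
eef_pos: [0.6142, -0.1185, 0.0479]
tcp_rot: [0.719, 0.695, 0.0, 0.0]
contact_force: [0.6, -0.7, -6.1]
opening: 0.384
finger_force: 60.8
```

Emit:
step_arm([
  {"gripper": 1, "x": 0, "y": 0, "z": 0.6, "spin": 0},
  {"gripper": 1, "x": 0, "y": 0, "z": 0.6, "spin": 0},
  {"gripper": 1, "x": 0, "y": 0, "z": 0.4, "spin": 0},
  {"gripper": 1, "x": 0, "y": 0, "z": 0, "spin": 0},
  {"gripper": 1, "x": 0, "y": 0, "z": 0, "spin": 0},
  {"gripper": 1, "x": 0, "y": 0, "z": 0, "spin": 0},
  {"gripper": 1, "x": 0, "y": 0, "z": 0, "spin": 0},
  {"gripper": 1, "x": 0, "y": 0, "z": 0, "spin": 0},
  {"gripper": 1, "x": 0, "y": 0, "z": 0, "spin": 0},
  {"gripper": 1, "x": 0, "y": 0, "z": 0, "spin": 0},
])

```text
time: 35.7
eef_pos: [0.6138, -0.1184, 0.0457]
tcp_rot: [0.72, 0.694, 0.0, 0.0]
contact_force: [0.6, -0.2, -7.5]
opening: 0.387
finger_force: 60.8
```

Emit:
step_arm([
  {"gripper": 1, "x": 0, "y": 0, "z": 0.7, "spin": 0},
  {"gripper": 1, "x": 0, "y": 0, "z": 0.7, "spin": 0},
  {"gripper": 1, "x": 0, "y": 0, "z": 0.6, "spin": 0},
  {"gripper": 1, "x": 0, "y": 0, "z": 0.5, "spin": 0},
  {"gripper": 1, "x": 0, "y": 0, "z": 0, "spin": 0},
  {"gripper": 1, "x": 0, "y": 0, "z": 0, "spin": 0},
  {"gripper": 1, "x": 0, "y": 0, "z": 0, "spin": 0},
  {"gripper": 1, "x": 0, "y": 0, "z": 0, "spin": 0},
  {"gripper": 1, "x": 0, "y": 0, "z": 0, "spin": 0},
  {"gripper": 1, "x": 0, "y": 0, "z": 0, "spin": 0},
])

```text
time: 36.7
eef_pos: [0.6138, -0.1184, 0.0432]
tcp_rot: [0.72, 0.694, 0.0, -0.0]
contact_force: [-0.7, -0.3, -6.7]
opening: 0.384
finger_force: 60.9
```

Emit:
step_arm([
  {"gripper": 1, "x": 0, "y": 0, "z": 0.6, "spin": 0},
  {"gripper": 1, "x": 0, "y": 0, "z": 0.6, "spin": 0},
  {"gripper": 1, "x": 0, "y": 0, "z": 0, "spin": 0},
  {"gripper": 1, "x": 0, "y": 0, "z": 0, "spin": 0},
  {"gripper": 1, "x": 0, "y": 0, "z": 0, "spin": 0},
  {"gripper": 1, "x": 0, "y": 0, "z": 0, "spin": 0},
  {"gripper": 1, "x": 0, "y": 0, "z": 0, "spin": 0},
  {"gripper": 1, "x": 0, "y": 0, "z": 0, "spin": 0},
  {"gripper": 1, "x": 0, "y": 0, "z": 0, "spin": 0},
  {"gripper": 1, "x": 0, "y": 0, "z": 0, "spin": 0},
])

```text
time: 37.7
eef_pos: [0.6139, -0.1184, 0.0431]
tcp_rot: [0.719, 0.695, -0.0, -0.0]
contact_force: [-5.7, 1.9, 4.7]
opening: 0.381
finger_force: 62.4
```

Emit:
step_arm([
  {"gripper": 1, "x": 0, "y": 0, "z": -0.6, "spin": 0},
  {"gripper": 0, "x": 0, "y": 0, "z": 0, "spin": 0},
  {"gripper": 0, "x": 0, "y": 0, "z": 0, "spin": 0},
  {"gripper": 0, "x": 0, "y": 0, "z": 0, "spin": 0},
  {"gripper": 0, "x": 0, "y": 0, "z": 0, "spin": 0},
  {"gripper": 0, "x": 0, "y": 0, "z": -8, "spin": 0},
  {"gripper": 0, "x": 0, "y": 0, "z": -20, "spin": 0},
  {"gripper": 0, "x": 0, "y": 0, "z": -40, "spin": 0},
  {"gripper": 0, "x": 0, "y": 0, "z": -40, "spin": 0},
  {"gripper": 0, "x": 0, "y": 0, "z": -15, "spin": 0},
])

```text
time: 38.7
eef_pos: [0.6164, -0.1193, 0.1717]
tcp_rot: [0.719, 0.695, 0.002, 0.004]
contact_force: [0.2, -0.1, 0.9]
opening: 0.503
finger_force: 0.0
```

```bash
python3 chk.py; python3 - <<'E'
from m import *
c=shot("wrist");  W=cloud(c); q=c["color"].astype(int)
m=(abs(W[...,0]-.611)<.04)&(abs(W[...,1]+.118)<.09); print("appl",seg(W,q,(0,0,640,400),.045,.095,m))
E
python3 g.py 458.7 -5.9 120 88
```

```text
bar {'c': array([ 679.1, -111.1]), 'sz': array([118. ,  30.4]), 'ang': 87.8, 'z': 30.0, 'mean': array([ 678. , -110.7]), 'n': 4792}
wt {'c': array([681. , -72.4]), 'sz': array([21.5, 21.7]), 'ang': 177.2, 'z': 47.0, 'mean': array([679.6, -71.9]), 'n': 837}
wt {'c': array([ 680.2, -165.5]), 'sz': array([11.9, 21.9]), 'ang': 149.5, 'z': 46.6, 'mean': array([ 678.9, -164. ]), 'n': 354}
appl {'c': array([ 612.4, -117.7]), 'sz': array([112. ,  45.3]), 'ang': 87.8, 'z': 57.3, 'mean': array([ 613.6, -113.7]), 'n': 5639}
pos [ 615.8 -119.1  169.7] psi 88.0 t 38.8 q6 -0.32 open 0.499 F [0.3 0.4 0.1] tilt 0.44
tool delta [ 107.7 -161.4   48.3] spin -0.0
```

Emit:
step_arm([
  {"gripper": -1, "x": 6, "y": -10, "z": 0, "spin": 0},
  {"gripper": -1, "x": 13, "y": -20, "z": 0, "spin": 0},
  {"gripper": -1, "x": 15, "y": -22, "z": 0, "spin": 0},
  {"gripper": -1, "x": 15, "y": -22, "z": 0, "spin": 0},
  {"gripper": -1, "x": 15, "y": -22, "z": 0, "spin": 0},
  {"gripper": -1, "x": 15, "y": -22, "z": 10, "spin": 0},
  {"gripper": -1, "x": 14, "y": -22, "z": 15, "spin": 0},
  {"gripper": -1, "x": 9, "y": -14, "z": 15, "spin": 0},
  {"gripper": -1, "x": 5, "y": -7, "z": 8, "spin": 0},
  {"gripper": -1, "x": 0, "y": 0, "z": 0, "spin": 0},
], force=30)

```text
time: 39.8
eef_pos: [0.4535, -0.0046, 0.1145]
tcp_rot: [0.719, 0.695, -0.002, -0.003]
contact_force: [1.0, 0.4, 0.0]
opening: 1.001
finger_force: 0.0
```

```bash
python3 - <<'E'
from m import *
c=shot("wrist");  W=cloud(c); q=c["color"].astype(int)
m=(np.hypot(W[...,0]-.4587,W[...,1]+.0059)<.04); print("lid",seg(W,q,(0,0,640,400),.055,.07,m))
m=(np.hypot(W[...,0]-.464,W[...,1]+.105)<.05); print("dish",seg(W,q,(0,0,640,400),.007,.02,m))
E
python3 g.py 458.7 -5.9 32 88
```

```text
lid {'c': array([459.5,  -4.7]), 'sz': array([46.7, 46.7]), 'ang': 96.9, 'z': 61.5, 'mean': array([459.5,  -3.3]), 'n': 5602}
dish {'c': array([463.9, -99.8]), 'sz': array([79.3, 66.1]), 'ang': 2.8, 'z': 10.2, 'mean': array([ 465. , -100.5]), 'n': 942}
pos [455.4  -5.3 116.1] psi 88.0 t 39.9 q6 -0.2 open 1.0 F [0.3 0.3 0.5] tilt 0.18
tool delta [-0.5  3.6 84. ] spin -0.0
```

Emit:
step_arm([
  {"gripper": -1, "x": 0.5, "y": 3.5, "z": 10, "spin": 0},
  {"gripper": -1, "x": 0, "y": 0, "z": 18, "spin": 0},
  {"gripper": -1, "x": 0, "y": 0, "z": 18, "spin": 0},
  {"gripper": -1, "x": 0, "y": 0, "z": 18, "spin": 0},
  {"gripper": -1, "x": 0, "y": 0, "z": 12, "spin": 0},
  {"gripper": -1, "x": 0, "y": 0, "z": 8, "spin": 0},
  {"gripper": -1, "x": 0, "y": 0, "z": 0, "spin": 0},
  {"gripper": -1, "x": 0, "y": 0, "z": 0, "spin": 0},
  {"gripper": 1, "x": 0, "y": 0, "z": 0, "spin": 0},
  {"gripper": 1, "x": 0, "y": 0, "z": 0, "spin": 0},
])

```text
time: 40.85
eef_pos: [0.4609, -0.0055, 0.0344]
tcp_rot: [0.72, 0.694, 0.0, 0.001]
contact_force: [-0.3, 0.5, 0.5]
opening: 0.693
finger_force: 0.0
```

Emit:
step_arm([
  {"gripper": 1, "x": 0, "y": 0, "z": 0, "spin": 0},
  {"gripper": 1, "x": 0, "y": 0, "z": 0, "spin": 0},
  {"gripper": 1, "x": 0, "y": 0, "z": 0, "spin": 0},
  {"gripper": 1, "x": 0, "y": 0, "z": 0, "spin": 0},
  {"gripper": 1, "x": 0, "y": 0, "z": -5, "spin": 0},
  {"gripper": 1, "x": 0, "y": 0, "z": -15, "spin": 0},
  {"gripper": 1, "x": 0, "y": 0, "z": -15, "spin": 0},
  {"gripper": 1, "x": 0, "y": 0, "z": -5, "spin": 0},
  {"gripper": 1, "x": 0, "y": 0, "z": 0, "spin": 0},
  {"gripper": 1, "x": 0, "y": 0, "z": 0, "spin": 0},
])

```text
time: 41.85
eef_pos: [0.4597, -0.0053, 0.0731]
tcp_rot: [0.72, 0.694, -0.0, -0.0]
contact_force: [0.0, -0.4, -1.5]
opening: 0.583
finger_force: 31.6
```

```bash
python3 g.py 464 -105.2 70 88
```

```text
pos [459.7  -5.3  73.1] psi 88.0 t 41.9 q6 -0.2 open 0.583 F [ 0.  -0.4 -1.5] tilt 0.04
tool delta [-99.7   7.8   3.1] spin -0.0
```

Emit:
step_arm([
  {"gripper": 1, "x": -10, "y": 0.8, "z": 0, "spin": 0},
  {"gripper": 1, "x": -25, "y": 2, "z": 0, "spin": 0},
  {"gripper": 1, "x": -30, "y": 2.4, "z": 0, "spin": 0},
  {"gripper": 1, "x": -22, "y": 1.7, "z": 0, "spin": 0},
  {"gripper": 1, "x": -12.7, "y": 0.9, "z": 0, "spin": 0},
  {"gripper": 1, "x": 0, "y": 0, "z": 10, "spin": 0},
  {"gripper": 1, "x": 0, "y": 0, "z": 10, "spin": 0},
  {"gripper": 1, "x": 0, "y": 0, "z": 8, "spin": 0},
  {"gripper": 1, "x": 0, "y": 0, "z": 5, "spin": 0},
  {"gripper": 1, "x": 0, "y": 0, "z": 0, "spin": 0},
])

```text
time: 42.85
eef_pos: [0.4635, -0.1042, 0.0392]
tcp_rot: [0.719, 0.695, -0.001, -0.001]
contact_force: [-0.6, 0.2, -1.3]
opening: 0.586
finger_force: 31.6
```

Emit:
step_arm([
  {"gripper": 1, "x": 0, "y": 0, "z": 0, "spin": 0},
  {"gripper": 1, "x": 0, "y": 0, "z": 0, "spin": 0},
  {"gripper": 1, "x": 0, "y": 0, "z": 0, "spin": 0},
  {"gripper": 1, "x": 0, "y": 0, "z": 0, "spin": 0},
  {"gripper": 1, "x": 0, "y": 0, "z": 0, "spin": 0},
  {"gripper": 1, "x": 0, "y": 0, "z": 1, "spin": 0},
  {"gripper": 1, "x": 0, "y": 0, "z": 0.8, "spin": 0},
  {"gripper": 1, "x": 0, "y": 0, "z": 0, "spin": 0},
  {"gripper": 1, "x": 0, "y": 0, "z": 0, "spin": 0},
  {"gripper": 1, "x": 0, "y": 0, "z": 0, "spin": 0},
])

```text
time: 43.85
eef_pos: [0.4644, -0.1053, 0.0388]
tcp_rot: [0.72, 0.694, -0.0, -0.0]
contact_force: [0.1, 0.5, -1.0]
opening: 0.585
finger_force: 31.6
```

Emit:
step_arm([
  {"gripper": 1, "x": 0, "y": 0, "z": 0.7, "spin": 0},
  {"gripper": 1, "x": 0, "y": 0, "z": 0.7, "spin": 0},
  {"gripper": 1, "x": 0, "y": 0, "z": 0.6, "spin": 0},
  {"gripper": 1, "x": 0, "y": 0, "z": 0.5, "spin": 0},
  {"gripper": 1, "x": 0, "y": 0, "z": 0, "spin": 0},
  {"gripper": 1, "x": 0, "y": 0, "z": 0, "spin": 0},
  {"gripper": 1, "x": 0, "y": 0, "z": 0, "spin": 0},
  {"gripper": 1, "x": 0, "y": 0, "z": 0, "spin": 0},
  {"gripper": 1, "x": 0, "y": 0, "z": 0, "spin": 0},
  {"gripper": 1, "x": 0, "y": 0, "z": 0, "spin": 0},
])

```text
time: 44.85
eef_pos: [0.4646, -0.1054, 0.0376]
tcp_rot: [0.719, 0.695, -0.0, -0.0]
contact_force: [-4.7, 1.0, 8.7]
opening: 0.585
finger_force: 32.4
```

Emit:
step_arm([
  {"gripper": 1, "x": 0, "y": 0, "z": -1, "spin": 0},
  {"gripper": 1, "x": 0, "y": 0, "z": 0, "spin": 0},
  {"gripper": -1, "x": 0, "y": 0, "z": 0, "spin": 0},
  {"gripper": -1, "x": 0, "y": 0, "z": 0, "spin": 0},
  {"gripper": -1, "x": 0, "y": 0, "z": 0, "spin": 0},
  {"gripper": -1, "x": 0, "y": 0, "z": 0, "spin": 0},
  {"gripper": -1, "x": 0, "y": 0, "z": 0, "spin": 0},
  {"gripper": -1, "x": 0, "y": 0, "z": -10, "spin": 0},
  {"gripper": -1, "x": 0, "y": 0, "z": -20, "spin": 0},
  {"gripper": -1, "x": 0, "y": 0, "z": -30, "spin": 0},
])

```text
time: 45.85
eef_pos: [0.4632, -0.1048, 0.0971]
tcp_rot: [0.72, 0.694, -0.001, -0.002]
contact_force: [0.4, 0.9, -0.0]
opening: 0.999
finger_force: 0.0
```

Emit:
step_arm([
  {"gripper": -1, "x": 0, "y": 0, "z": -30, "spin": 0},
  {"gripper": -1, "x": 0, "y": 0, "z": -30, "spin": 0},
  {"gripper": -1, "x": 0, "y": 0, "z": -30, "spin": 0},
  {"gripper": -1, "x": -20, "y": 0, "z": -20, "spin": 0},
  {"gripper": -1, "x": -30, "y": 0, "z": 0, "spin": 0},
  {"gripper": -1, "x": -30, "y": 0, "z": 0, "spin": 0},
  {"gripper": -1, "x": -30, "y": 0, "z": 0, "spin": 0},
  {"gripper": -1, "x": -30, "y": 0, "z": 0, "spin": 0},
  {"gripper": -1, "x": 0, "y": 0, "z": 0, "spin": 0},
  {"gripper": -1, "x": 0, "y": 0, "z": 0, "spin": 0},
])

```text
time: 46.85
eef_pos: [0.4593, -0.2455, 0.2077]
tcp_rot: [0.72, 0.694, 0.0, -0.0]
contact_force: [-0.2, -0.2, 0.2]
opening: 0.999
finger_force: 0.0
```

```bash
python3 - <<'E'
from m import *
c=shot("top"); save(c,"end"); W=cloud(c)
for n,xy,r,lo,hi in [("jar",(.464,-.105),.05,.04,.08),("appl",(.612,-.118),.065,.045,.095),("wl",(.681,-.073),.025,.038,.07),("wr",(.677,-.17),.025,.038,.07),("bar",(.679,-.121),.08,.026,.036),("vial",(.565,-.395),.03,.01,.08),("hex",(.293,-.362),.07,.008,.05),("spat",(.406,-.501),.12,.0035,.03)]:
    m=np.hypot(W[...,0]-xy[0],W[...,1]-xy[1])<r
    try: print(n,seg(W,None,(0,0,640,400),lo,hi,m))
    except Exception: print(n,"none")
E
```

```text
jar none
appl {'c': array([ 611.7, -117.3]), 'sz': array([111.8,  44.6]), 'ang': 87.8, 'z': 56.2, 'mean': array([ 612. , -115.5]), 'n': 780}
wl {'c': array([679.5, -71.7]), 'sz': array([20.6, 22.8]), 'ang': 92.2, 'z': 47.8, 'mean': array([677.9, -72.5]), 'n': 110}
wr {'c': array([ 677. , -169.1]), 'sz': array([21.8, 20.7]), 'ang': 1.1, 'z': 47.8, 'mean': array([ 674.9, -169.9]), 'n': 101}
bar {'c': array([ 677.2, -120.4]), 'sz': array([141.6,  33.4]), 'ang': 89.6, 'z': 30.5, 'mean': array([ 676. , -122.2]), 'n': 770}
vial {'c': array([ 566., -396.]), 'sz': array([19.2, 19. ]), 'ang': 14.1, 'z': 51.0, 'mean': array([ 564.5, -394.4]), 'n': 129}
hex {'c': array([ 293., -362.]), 'sz': array([32. , 87.9]), 'ang': 105.0, 'z': 23.0, 'mean': array([ 293.8, -361.2]), 'n': 648}
spat {'c': array([ 407.6, -591.4]), 'sz': array([ 96.7, 123. ]), 'ang': 143.0, 'z': 14.1, 'mean': array([ 402.9, -579.6]), 'n': 2108}
```

View pics/end.png

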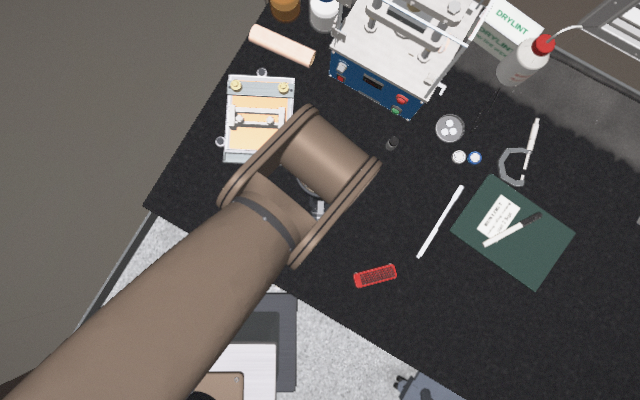

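The bar, weights (236,86) and (284,88) and applicator (260,117) are in place. The vial, spatula and hex keys are where they were. The arm hides the jar, so I'll measure it with the scene camera.

```bash
python3 - <<'E'
from m import *
for n in("scene","wrist"):
    c=shot(n); W=cloud(c); m=np.hypot(W[...,0]-.464,W[...,1]+.105)<.05
    for lo,hi in((.061,.07),(.02,.07)):
        try: print(n,seg(W,None,(0,0,640,400),lo,hi,m))
        except Exception: print(n,"none")
E
```

```text
scene {'c': array([ 462.3, -105.4]), 'sz': array([45.4, 44.4]), 'ang': 88.9, 'z': 64.1, 'mean': array([ 460.7, -106.2]), 'n': 159}
scene {'c': array([ 459.8, -106.6]), 'sz': array([48. , 49.3]), 'ang': 179.1, 'z': 47.3, 'mean': array([ 453.5, -114. ]), 'n': 560}
wrist {'c': array([ 465.1, -119.4]), 'sz': array([18.2, 45. ]), 'ang': 178.1, 'z': 64.4, 'mean': array([ 464.9, -117.9]), 'n': 1428}
wrist {'c': array([ 464.7, -118.6]), 'sz': array([25.1, 51.6]), 'ang': 177.4, 'z': 63.6, 'mean': array([ 464.9, -120.3]), 'n': 2302}
```

The jar is upright in the dish: centre (462,-105), lid top at z 64–65 mm.

```bash
python3 -c "
from plant import *
print(sign_off())"
```

```text
the job is handed in; nothing more can be done
None
```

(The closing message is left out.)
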